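# Clear the sample board beside the microscope

## Task

First put the specimen carrier away: slide it gently, tab trailing, all the way home into its storage case, without ramming or forcing it. Then sweep every rock offcut off the open edge of the board into the catch bin with the scraper, never touching an offcut with the fingers, and finally stand the scraper back upright on its pad, lengthwise and not overhanging it. Leave the other things on the table where they are.

Things in the scene. Friction and masses are not known exactly. Their poses are not given: they have to be found in the camera images.
- board: Fixed sample board, an aluminium block with flat top at z = +50 mm. Origin: on its underside. The top runs in x from -110 to +110 mm and in y from -100 to +210 mm, edged on three sides by a rim 6 mm thick, 20 mm high. The -y edge has no rim: there the top drops off into the black catch bin. Offcuts lie on the half nearer the bin, the carrier on the other half.
- bin_in (a point): Centre of the catch bin's inner floor, axes as the board's, 155 mm to -y of the board's origin. The bin is part of the board: inside 220 mm (x) by 110 mm (y), floor 46 mm below the board's top, outer walls 66 mm above its floor; on the board's side there is no wall above the board's top.
- case: Fixed black storage case for the carrier, on a white floor plate, left or right of the board. Origin: centre of its underside. Floor plate 190 x 78 x 6 mm (x, y, z). Its -x half is a bare apron, top at z = 6 mm, where the carrier can be laid down; a sleeve covers x = +35 to +95 mm. The carrier slides in along +x, tab trailing; home against the back wall, its origin is at (45, 0, 6) mm.
- sleeve: Black sleeve of the case, fixed on its floor plate. Origin: centre of its mouth, on the plate's top; axes as the case's, at (35, 0, 6) mm of it. The mouth faces -x; inside it is 54 mm wide (y), 9 mm high and 55 mm deep to the back wall; outside 13 mm high. Two cheeks, 8 mm high, flare out 20 mm in front of the mouth, to 69 mm apart at their front ends.
- carrier: Loose specimen carrier, 90 g: aluminium plate 90 x 50 x 6 mm (x, y, z) with a glass window, origin at the centre of its underside. A black upright grip tab, 24 mm long (x), 10 mm thick (y), stands on the plate, centred at x = -30 mm, y = 0, from z = 6 to z = 36 mm. +x is the end that enters the case first. Starts flat on the board.
- scraper: Loose hand scraper, 200 g, stands upright by itself. Origin: centre of its underside. White foot 70 mm wide (x), 26 mm thick (y), 34 mm high; grey upright handle on it, 40 mm (x) by 18 mm (y), from z = 34 to z = 91 mm. Sweep with a broad face of the foot (along +-y). Starts on its pad.
- pad: Fixed black rubber pad, 110 x 70 x 6 mm (x, y, z), the scraper's parking place. Origin: centre of its underside; its top is at z = 6 mm. It stands across the board from the case.
- chip0: Loose rock offcut, 18 g, origin at its centre, 16 mm high as it first lies, block 24 x 18 mm. May be absent.
- chip1: Loose rock offcut, 18 g, origin at its centre, 16 mm high as it first lies, block 20 x 20 mm. May be absent.
- chip2: Loose rock offcut, 18 g, origin at its centre, 16 mm high as it first lies, five-sided frustum about 23 mm across. May be absent.
- chip3: Loose rock offcut, 18 g, origin at its centre, 16 mm high as it first lies, block 26 x 15 mm. May be absent.
- chip4: Loose rock offcut, 18 g, origin at its centre, 16 mm high as it first lies, block 24 x 18 mm. May be absent.
- chip5: Loose rock offcut, 18 g, origin at its centre, 16 mm high as it first lies, block 20 x 20 mm. May be absent.
- chip6: Loose rock offcut, 18 g, origin at its centre, 16 mm high as it first lies, five-sided frustum about 23 mm across. May be absent.
- chip7: Loose rock offcut, 18 g, origin at its centre, 16 mm high as it first lies, block 26 x 15 mm. May be absent.
- lens: Bystander: lens in a round black mount on a post with a 52 mm base, 106 mm high, origin under its centre. Leave alone.
- bottle: Bystander: white bottle 44 mm across, 110 mm high, origin under its centre. Leave alone.
- slidebox: Bystander: black slide box 60 x 100 x 30 mm, origin under its centre. Leave alone.

How it is judged (in metres and radians):
On the way, in this order (a step that is already met when the one before it is completed fails the run):
1. the carrier is fully home in its case, before the offcuts have been swept (x of carrier in the frame of case between 0.04 and 0.052 m and y of carrier in the frame of case between -0.004 and 0.004 m and z of carrier in the frame of case between 0.002 and 0.012 m and angle between the x axis of carrier and the x axis of case, either way round below 0.09 rad and angle between carrier's own z axis and vertical below 0.09 rad), for 0.2 s.
2. every offcut is in the catch bin (x of chip0 in the frame of bin_in between -0.112 and 0.112 m and y of chip0 in the frame of bin_in between -0.058 and 0.055 m and z of chip0 in the frame of bin_in between 0 and 0.04 m and x of chip1 in the frame of bin_in between -0.112 and 0.112 m and y of chip1 in the frame of bin_in between -0.058 and 0.055 m and z of chip1 in the frame of bin_in between 0 and 0.04 m and x of chip2 in the frame of bin_in between -0.112 and 0.112 m and y of chip2 in the frame of bin_in between -0.058 and 0.055 m and z of chip2 in the frame of bin_in between 0 and 0.04 m and x of chip3 in the frame of bin_in between -0.112 and 0.112 m and y of chip3 in the frame of bin_in between -0.058 and 0.055 m and z of chip3 in the frame of bin_in between 0 and 0.04 m and x of chip4 in the frame of bin_in between -0.112 and 0.112 m and y of chip4 in the frame of bin_in between -0.058 and 0.055 m and z of chip4 in the frame of bin_in between 0 and 0.04 m and x of chip5 in the frame of bin_in between -0.112 and 0.112 m and y of chip5 in the frame of bin_in between -0.058 and 0.055 m and z of chip5 in the frame of bin_in between 0 and 0.04 m and x of chip6 in the frame of bin_in between -0.112 and 0.112 m and y of chip6 in the frame of bin_in between -0.058 and 0.055 m and z of chip6 in the frame of bin_in between 0 and 0.04 m and x of chip7 in the frame of bin_in between -0.112 and 0.112 m and y of chip7 in the frame of bin_in between -0.058 and 0.055 m and z of chip7 in the frame of bin_in between 0 and 0.04 m), for 0.2 s.
At the end, for the whole second after the job is handed in: The carrier is home in its case (within 5 mm of the back wall, level, straight within 0.09 rad), every offcut present lies in the catch bin, below the level of the board's top, and the scraper stands upright on its pad (centre within 32 mm of the pad's, lengthwise within 0.4 rad); all at rest (all of step 1 and all of step 2 and horizontal distance between scraper and pad below 0.032 m and angle between the x axis of scraper and the x axis of pad, either way round below 0.4 rad and angle between scraper's own z axis and vertical below 0.1 rad and z of scraper in the frame of pad between 0.001 and 0.012 m and linear speed of each of chip0, chip1, chip2, chip3, chip4, chip5, chip6, chip7, carrier, scraper below 0.02 m/s); the robot touches nothing.
It fails at once if the carrier is pressed against the sleeve with more than 25 N (contact force between carrier and sleeve above 25 N).
It fails at once if the fingers touch an offcut (contact force between the fingers and chip0 above 0.05 N or contact force between the fingers and chip1 above 0.05 N or contact force between the fingers and chip2 above 0.05 N or contact force between the fingers and chip3 above 0.05 N or contact force between the fingers and chip4 above 0.05 N or contact force between the fingers and chip5 above 0.05 N or contact force between the fingers and chip6 above 0.05 N or contact force between the fingers and chip7 above 0.05 N).
It fails at once if a bystander is moved more than 20 mm (distance of any of lens, bottle, slidebox from where it was at the start of the episode above 0.02 m).
Of chip0, chip1, chip2, chip3, chip4, chip5, chip6, chip7 only 5 to 8 are there at a start; the rules pass over those that are not, and their reading is None.
At some moment in a run one of chip0, chip1, chip2, chip3, chip4, chip5, chip6, chip7 may be knocked a few centimetres aside while the robot is not near it.
Once in a run the grip may slacken for a moment while it holds something.
It also fails if it takes over 192 s, if anything falls off the work surface, if the arm or the gripper's body presses on something with over 40 N, if the wrist force passes 120 N, or if a joint passes its speed limit or range.

## Robot

A 6-joint arm with a two-finger parallel gripper is mounted at the origin on the work surface. World frame = base frame: x ahead of the robot, y to its left, z up, the work surface at z = 0. Lengths are in mm, angles in rad, forces in N, time in s.
With the tool pointing down it reaches from about 150 to 775 mm from the base axis. Payload 6.1 kg.
Tool frame: the origin (TCP) lies on the front face of the gripper's body, between the roots of the fingers; the fingertips stand ctrl.tcp_to_tips ahead of it and the grasp point (between the pads) lies 54 mm ahead of it (ctrl.tcp_to_tips is the distance from the TCP to the fingertips, in mm); z points along the fingers, y is the line along which they close (so a half turn about z gives the same grasp; the last joint's range is limited). The gripper opens to 85 mm and grips with 20 to 120 N. Pads are 22 mm wide; open, the fingers measure 114 mm over their backs; the gripper's body (76 mm by 85 mm) begins 54 mm behind the grasp point. The pads swing forward as they close: fully open they stand 13 mm farther back than shut.
Start: joints at [1.343, 0.126, -0.04, 1.405, 0, 1.571], TCP at [118.558, 511.422, 303.895] pointing down, gripper open.
Joint ranges: [-2.72, 2.72], [-0.95, 1.95], [-1.27, 1.35], [-1.78, 2.02], [-1.46, 1.47], [-3.14, 3.14]. Speed limits (rad/s): [2.39, 2.39, 3.01, 3.14, 3.14, 3.14].

## Interface

Orientations are given as a unit quaternion [x, y, z, w].
In Python, from cell import ctrl, cams, workorder gives the robot as it stands.
- The arm moves only by the tool jog_arm, never from a script. Its argument "increments" is a list of rows, each an object with "offset": the shift along the world's x, y, z in mm, a list of three; "turn": the turn, a rotation vector about the world's x, y, z in rad, a list of three; "gripper": the opening, from 0 (shut) to 1 (fully open). In form: [{"offset": [dx, dy, dz], "turn": [wx, wy, wz], "gripper": gripper}, ...]. A call has 1 to 8 rows; each row shifts and turns the commanded pose from where the row before left it; what a row does not reach is not made up. A row lasts 1/8 s, in which the tool goes at most 62.5 mm and 10.7 degrees, less where a joint would pass 70% of its speed; a pose out of reach is approached as far as the arm can. A call with a gripper value outside its range is refused whole. The fingers move at their own pace and stop on an object; the grip force is fixed at half the most. Time passes only in rows, so rows that do not move let the fingers close. It gives the time, the measured TCP pose, the force, the opening and the grip force at its end, in the units of the state.
- ctrl.observe(): the state, without advancing time (a new reading comes with each control period).
- cams.grab_frame(name): name is "scene" or "side" or "wrist"; returns a dict with "pixels" (400x640x3 uint8, blue, green, red), "K" (3x3 intrinsics, pixels), "dist_coeffs" ([k1, k2, p1, p2, k3] as OpenCV has them; the pictures are not rectified), "cam_to_world" (4x4, takes a point from camera to world coordinates). Camera axes: x right, y down, z forward; pixel columns grow to the right and rows downward; lengths in mm; the calibration is good to about 2 mm. A picture is of the moment at which its call begins. There is no depth.
- workorder.finish_job(): hands the job in; it is judged then, once.
The state is a dict: "clock": time; "joint_pos": joint angles; "dq": joint speeds; "effort": joint torques, N m; "ee_pos": TCP position; "eef_rot": TCP orientation; "ft_force": force on the tool from outside, world axes, zero at the start; "ft_torque": the same for the moment, N m; "finger_gap": finger opening in mm; "finger_force": force on a finger pad.
Only numpy, scipy, OpenCV 4.12 (cv2) and the standard library are available. Lean on these libraries where they do the work, as an engineer would, in place of code of your own. Each camera call takes 0.05 s, during which the arm holds its last target. There are 200 camera calls.

## Working session

There is one attempt and no reset: what is moved stays moved. The work goes in short steps, Python scripts to look and compute and a tool call to move; the robot and the scene stay as the last step left them, time stands still between calls to the robot, and variables do not carry over. Pictures are saved under pics/ and viewed, at most 15 in all, crops included, and the job is handed in when it is done.

Besides the shell and the picture viewer there is one more tool, called after "Call:" as a command line: name --argument value ..., lists and objects as JSON in quotes. jog_arm: Moves the arm, as the interface text tells. Its arguments: {"type":"object","properties":{"increments":{"type":"array"}},"required":["increments"]}

```bash
ls; mkdir -p pics
cat > h.py <<'E'
import numpy as np, cv2
from cell import ctrl, cams, workorder
def grab(n,save=None):
    f=cams.grab_frame(n)
    if save: cv2.imwrite(f'pics/{save}.png',f['pixels'])
    return f
def px2w(f,uv,z):
    p=cv2.undistortPoints(np.array(uv,float).reshape(-1,1,2),np.array(f['K']),np.array(f['dist_coeffs'])).reshape(-1,2)
    T=np.array(f['cam_to_world']);d=np.c_[p,np.ones(len(p))]@T[:3,:3].T
    o=T[:3,3];s=(np.broadcast_to(z,len(p))-o[2])/d[:,2]
    return o+d*s[:,None]
def w2px(f,P):
    T=np.linalg.inv(np.array(f['cam_to_world']))
    r,_=cv2.Rodrigues(T[:3,:3])
    return cv2.projectPoints(np.array(P,float).reshape(-1,1,3),r,T[:3,3],np.array(f['K']),np.array(f['dist_coeffs']))[0].reshape(-1,2)
E
python3 - <<'E'
from h import *
s=ctrl.observe();print({k:np.round(v,3) for k,v in s.items()},ctrl.tcp_to_tips)
for n in('scene','side','wrist'):
    f=grab(n,n+'0');print(n,np.round(f['cam_to_world'],2).tolist())
    import pickle;pickle.dump(f,open(n+'0.pkl','wb'))
E
```

```text
pics
{'clock': np.float64(0.0), 'joint_pos': array([ 1.343,  0.126, -0.041,  1.405,  0.   ,  1.571]), 'dq': array([-0.   , -0.002,  0.001, -0.001,  0.   ,  0.003]), 'effort': array([ 0.0000e+00, -4.3591e+01,  3.5292e+01,  1.7000e-02,  0.0000e+00,
        0.0000e+00]), 'ee_pos': array([118.495, 511.14 , 303.115]), 'eef_rot': array([ 0.114,  0.994, -0.001, -0.   ]), 'ft_force': array([ 0.642,  0.222, -0.823]), 'ft_torque': array([ 0.065,  0.006, -0.024]), 'finger_force': np.float64(0.0), 'finger_gap': np.float64(85.464)} 72.6
scene [[0.4, 0.65, -0.65, 1301.46], [0.92, -0.3, 0.27, -310.38], [-0.02, -0.7, -0.71, 851.89], [0.0, 0.0, 0.0, 1.0]]
side [[-0.97, -0.17, 0.19, 434.9], [-0.26, 0.67, -0.7, 682.76], [-0.01, -0.72, -0.69, 764.18], [0.0, 0.0, 0.0, 1.0]]
wrist [[0.23, 0.93, 0.29, 44.03], [0.97, -0.22, -0.07, 528.91], [-0.0, 0.3, -0.95, 372.86], [0.0, 0.0, 0.0, 1.0]]
```

View pics/scene0.png

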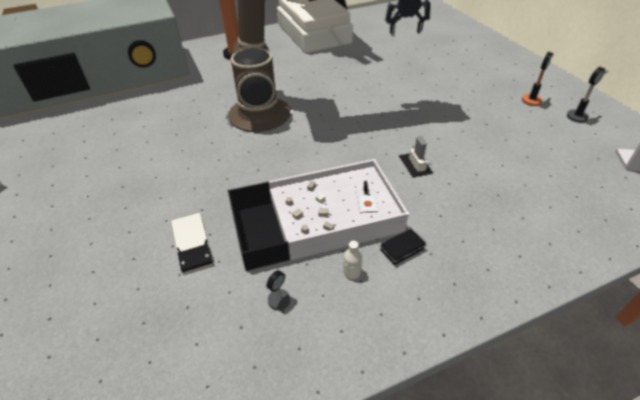

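View pics/side0.png

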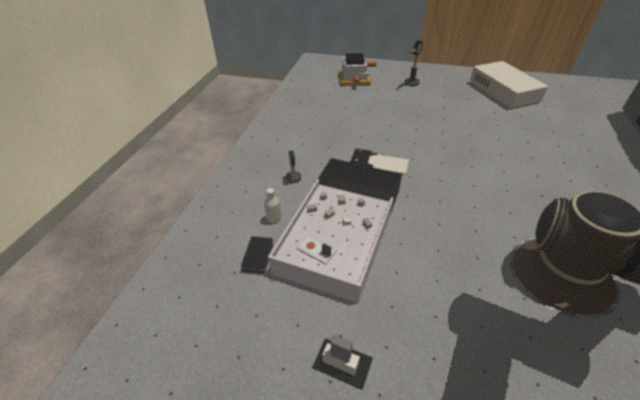

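Scene: board at centre (rim corners about (272,180), (376,162), (407,212)), bin at its left, case at (190,240), pad and scraper at (417,162), bottle at (352,262), lens at (277,290), and slide box at (403,247). Side view: carrier at (317,250), about 7 offcuts. Next I'll enlarge both views.

Run:
```python
import cv2
a=cv2.imread('pics/scene0.png')[135:310,165:440];cv2.imwrite('pics/sc1.png',cv2.resize(a,None,fx=2.9,fy=2.9,interpolation=cv2.INTER_CUBIC))
a=cv2.imread('pics/side0.png')[140:390,235:420];cv2.imwrite('pics/si1.png',cv2.resize(a,None,fx=2.4,fy=2.4,interpolation=cv2.INTER_CUBIC))
```

```text
(no output)
```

View pics/sc1.png

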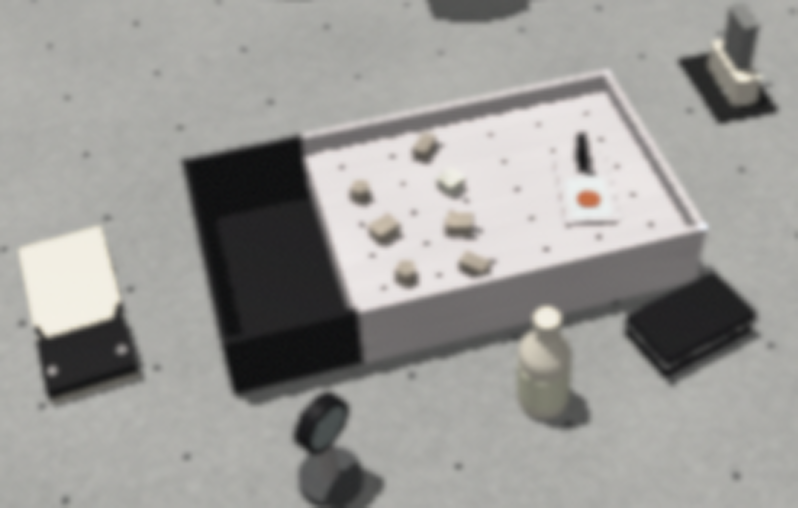

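View pics/si1.png

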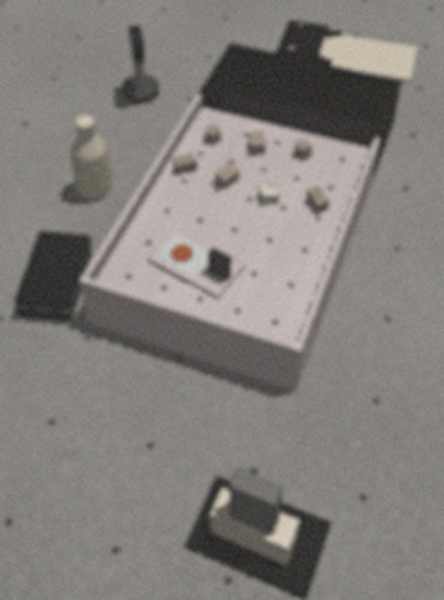

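Scene crop: apron corners (20,245), (100,226), sleeve end (50,398)/(140,375). Board rim outer corners (610,70), (706,228). Carrier tab at (583,150), its far end at (590,222), and the white pad's scraper at (735,80). The crop shows 7 offcuts. I'll fit the poses from both views.

Run:
```python
from h import *
import pickle
sc=pickle.load(open('scene0.pkl','rb'));si=pickle.load(open('side0.pkl','rb'))
S=lambda L:[(165+u/2.9,135+v/2.9) for u,v in L]
D=lambda L:[(235+u/2.4,140+v/2.4) for u,v in L]
def p(n,a):print(n,np.round(a[:,:2],0).tolist())
p('board sc z70 +y-x,+y+x, edge -x rim end',px2w(sc,S([(610,70),(706,228),(303,137),(185,160)]),70))
p('board edge z50 sc',px2w(sc,S([(306,155),(360,310)]),50))
p('board si z70 +y+x,+y-x, rimends',px2w(si,D([(83,285),(303,348),(203,97),(380,137),(232,45)]),70))
p('board edge z50 si',px2w(si,D([(205,108),(375,148)]),50))
p('case apron sc',px2w(sc,S([(20,245),(100,226),(120,308),(48,337)]),6))
p('case end sc z0',px2w(sc,S([(50,398),(140,376)]),0))
p('case apron si',px2w(si,D([(326,36),(417,45),(412,79)]),6))
p('carrier sc z50',px2w(sc,S([(565,224),(620,220)]),50))
p('carrier si z50',px2w(si,D([(150,263),(220,297),(243,268)]),50))
p('tab top sc z86',px2w(sc,S([(582,133)]),86)); p('tab si',px2w(si,D([(217,255)]),86))
p('pad sc',px2w(sc,S([(680,60),(722,122),(777,108)]),6)); p('pad si',px2w(si,D([(218,478),(187,546),(305,598),(330,522)]),6))
p('handle top sc',px2w(sc,S([(742,10)]),97)); p('handle top si',px2w(si,D([(258,480)]),97))
p('chips sc',px2w(sc,S([(426,146),(361,192),(452,182),(384,229),(460,224),(406,272),(475,264)]),58))
p('chips si',px2w(si,D([(317,197),(302,149),(268,192),(257,141),(226,176),(212,134),(184,162)]),58))
p('bottle,lens,box sc',px2w(sc,S([(543,405),(330,480),(690,315)]),[0,0,30]))
p('bottle si',px2w(si,D([(90,190),(142,92),(55,265)]),[0,0,30]))
```

```text
board sc z70 +y-x,+y+x, edge -x rim end [[480.0, 211.0], [709.0, 181.0], [445.0, -104.0], [429.0, -216.0]]
board edge z50 sc [[449.0, -104.0], [653.0, -125.0]]
board si z70 +y+x,+y-x, rimends [[700.0, 188.0], [474.0, 208.0], [659.0, -125.0], [438.0, -103.0], [649.0, -238.0]]
board edge z50 si [[658.0, -128.0], [442.0, -105.0]]
case apron sc [[407.0, -383.0], [414.0, -308.0], [525.0, -313.0], [531.0, -380.0]]
case end sc z0 [[594.0, -392.0], [603.0, -315.0]]
case apron si [[540.0, -377.0], [410.0, -386.0], [409.0, -305.0]]
carrier sc z50 [[636.0, 80.0], [652.0, 128.0]]
carrier si z50 [[650.0, 129.0], [568.0, 155.0], [553.0, 112.0]]
tab top sc z86 [[568.0, 132.0]]
tab si [[577.0, 131.0]]
pad sc [[430.0, 332.0], [537.0, 318.0], [542.0, 382.0]]
pad si [[528.0, 320.0], [539.0, 386.0], [434.0, 402.0], [424.0, 334.0]]
handle top sc [[480.0, 363.0]]
handle top si [[486.0, 357.0]]
chips sc [[494.0, 3.0], [527.0, -76.0], [550.0, 6.0], [580.0, -74.0], [603.0, -9.0], [636.0, -76.0], [653.0, -17.0]]
chips si [[495.0, -0.0], [525.0, -74.0], [549.0, 5.0], [579.0, -75.0], [601.0, -8.0], [635.0, -74.0], [654.0, -19.0]]
bottle,lens,box sc [[775.0, -10.0], [769.0, -199.0], [761.0, 138.0]]
bottle si [[770.0, -1.0], [766.0, -197.0], [755.0, 142.0]]
```

Call:
jog_arm --increments '[{"offset":[50,-42,0],"turn":[0,0,-0.02],"gripper":1},{"offset":[50,-42,0],"turn":[0,0,-0.02],"gripper":1},{"offset":[50,-42,0],"turn":[0,0,-0.02],"gripper":1},{"offset":[50,-42,0],"turn":[0,0,-0.02],"gripper":1},{"offset":[50,-42,0],"turn":[0,0,0],"gripper":1},{"offset":[50,-42,0],"turn":[0,0,0],"gripper":1},{"offset":[50,-42,0],"turn":[0,0,0],"gripper":1},{"offset":[50,-42,0],"turn":[0,0,0],"gripper":1}]'

```text
clock: 1.15
ee_pos: [502.7, 188.1, 303.8]
eef_rot: [0.153, 0.988, 0.0, -0.0]
ft_force: [1.2, 1.8, -0.5]
finger_gap: 85.7
finger_force: 0.0
```

Call:
jog_arm --increments '[{"offset":[40,-36,0],"turn":[0,0,0],"gripper":1},{"offset":[14,-8,0],"turn":[0,0,0],"gripper":1},{"offset":[0,0,0],"turn":[0,0,0],"gripper":1},{"offset":[0,0,0],"turn":[0,0,0],"gripper":1}]'

```text
clock: 1.65
ee_pos: [554.5, 146.8, 303.9]
eef_rot: [0.153, 0.988, 0.0, -0.0]
ft_force: [0.8, 0.7, -0.6]
finger_gap: 85.7
finger_force: 0.0
```

Run:
```python
from h import *
import pickle
s=ctrl.observe();print(s['ee_pos'],s['eef_rot'],s['clock'])
f=grab('wrist','w1');pickle.dump(f,open('w1.pkl','wb'))
```

```text
[554.47163476 146.79511525 303.93380756] [ 1.52642161e-01  9.88281469e-01  8.50459480e-05 -3.18314723e-04] 1.65
```

View pics/w1.png

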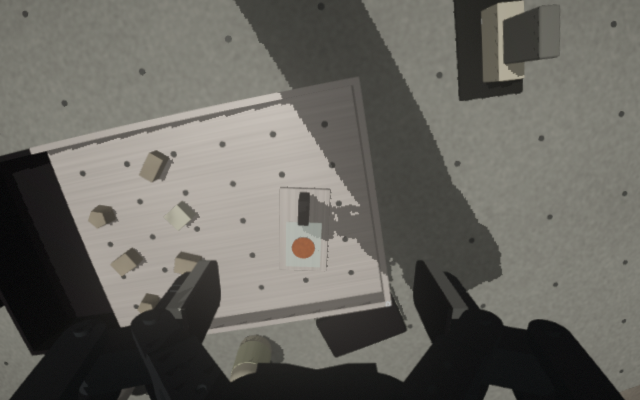

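Wrist view: carrier corners at about (280,187), (330,189), (327,270), (279,270), tab top from (299,192) to (309,226). Scraper at (520,40). Board corner at (358,80).

Run:
```python
from h import *
import pickle
f=pickle.load(open('w1.pkl','rb'))
def p(n,a):print(n,np.round(a[:,:2],1).tolist())
c=px2w(f,[(280,187),(330,189),(327,270),(279,270)],56);p('carrier',c);print(c.mean(0))
p('tab',px2w(f,[(299,192),(309,192),(310,226),(298,226)],86))
p('board',px2w(f,[(358,79),(389,305),(31,150)],70))
p('edge',px2w(f,[(49,153),(118,326)],50))
p('handle',px2w(f,[(540,5),(559,5),(556,57),(535,58)],97))
p('foot',px2w(f,[(483,3),(524,0),(523,80),(484,82)],40))
a=f['pixels'][175:285,265:345];cv2.imwrite('pics/c2.png',cv2.resize(a,None,fx=5,fy=5,interpolation=cv2.INTER_CUBIC))
```

```text
carrier [[554.0, 110.0], [570.7, 155.9], [655.1, 127.0], [639.7, 78.4]]
[604.88343534 117.80585385  56.        ]
tab [[556.6, 130.2], [559.3, 138.7], [590.5, 129.5], [587.1, 119.0]]
board [[480.5, 208.0], [707.7, 179.1], [443.1, -103.3]]
edge [[449.8, -103.6], [657.7, -133.4]]
handle [[467.5, 354.7], [471.3, 370.0], [509.0, 361.6], [505.1, 344.2]]
foot [[448.9, 339.7], [456.4, 378.2], [526.8, 365.2], [517.9, 327.1]]
```

View pics/c2.png

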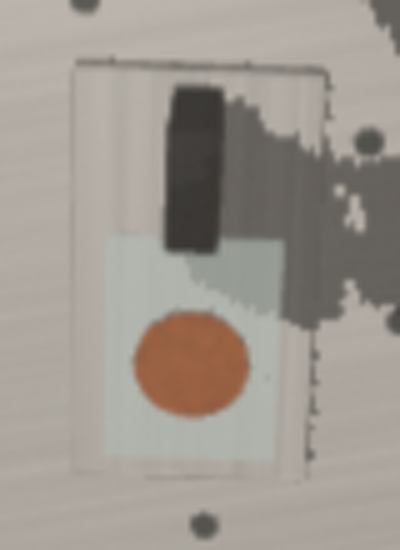

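Call:
jog_arm --increments '[{"offset":[10,-9,0],"turn":[0,0,-0.025],"gripper":0.45},{"offset":[10.5,-9.3,-30],"turn":[0,0,0],"gripper":0.45},{"offset":[0,0,-40],"turn":[0,0,0],"gripper":0.45},{"offset":[0,0,-30],"turn":[0,0,0],"gripper":0.45},{"offset":[0,0,0],"turn":[0,0,0],"gripper":0.45},{"offset":[0,0,0],"turn":[0,0,0],"gripper":0.45}]'

```text
clock: 2.45
ee_pos: [576.4, 127.7, 205.4]
eef_rot: [0.166, 0.986, 0.0, 0.001]
ft_force: [-0.6, 0.2, 1.8]
finger_gap: 38.5
finger_force: 0.0
```

Run:
```python
from h import *
s=ctrl.observe();print(s['ee_pos'],s['eef_rot'],s['clock'],s['finger_gap'],ctrl.tcp_to_tips)
f=grab('wrist','w2')
print(w2px(f,[(575,128.5,86),(573,142,86)]))
```

```text
[576.41342706 127.74962554 205.36268284] [1.65571355e-01 9.86197450e-01 2.75214042e-04 8.00231765e-04] 2.45 38.464357643267675 72.6
[[316.15414152 223.57727121]
 [336.46282117 213.70037028]]
```

View pics/w2.png

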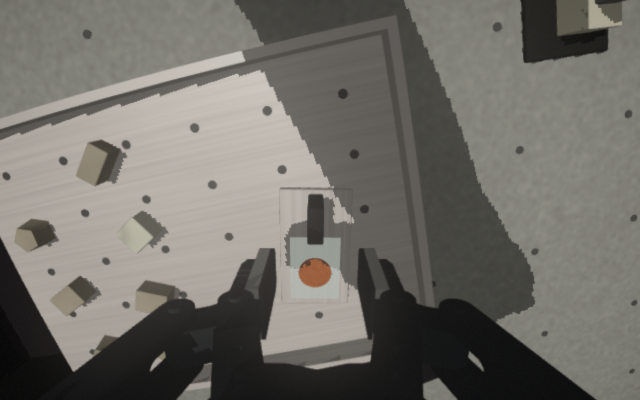

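The tab top is centred at about (316,219), close to the predicted (316,224), and the carrier is square to the fingers. I'll descend.

Call:
jog_arm --increments '[{"offset":[0,0.5,-35],"turn":[0,0,0],"gripper":0.45},{"offset":[0,0,-25],"turn":[0,0,0],"gripper":0.45},{"offset":[0,0,-10],"turn":[0,0,0],"gripper":0.45},{"offset":[0,0,0],"turn":[0,0,0],"gripper":0.45},{"offset":[0,0,0],"turn":[0,0,0],"gripper":0},{"offset":[0,0,0],"turn":[0,0,0],"gripper":0},{"offset":[0,0,0],"turn":[0,0,0],"gripper":0},{"offset":[0,0,0],"turn":[0,0,0],"gripper":0}]'

```text
clock: 3.5
ee_pos: [576.7, 128.2, 135.5]
eef_rot: [0.166, 0.986, 0.0, 0.001]
ft_force: [-1.0, 0.3, 5.8]
finger_gap: 8.7
finger_force: 60.0
```

Call:
jog_arm --increments '[{"offset":[0,0,10],"turn":[0,0,0],"gripper":0},{"offset":[0,0,20],"turn":[0,0,0],"gripper":0},{"offset":[0,0,25],"turn":[0,0,0],"gripper":0},{"offset":[0,0,25],"turn":[0,0,0],"gripper":0},{"offset":[0,0,20],"turn":[0,0,0],"gripper":0},{"offset":[0,0,0],"turn":[0,0,0],"gripper":0},{"offset":[0,0,0],"turn":[0,0,0],"gripper":0}]'

```text
clock: 4.38
ee_pos: [575.6, 128.0, 233.1]
eef_rot: [0.166, 0.986, -0.0, -0.0]
ft_force: [-0.8, 0.3, -1.1]
finger_gap: 8.6
finger_force: 59.0
```

Call:
jog_arm --increments '[{"offset":[-7,-30,20],"turn":[0,0,0.03],"gripper":0},{"offset":[-14,-48,20],"turn":[0,0,0.03],"gripper":0},{"offset":[-14,-48,20],"turn":[0,0,0.03],"gripper":0},{"offset":[-14,-48,10],"turn":[0,0,0.03],"gripper":0},{"offset":[-14,-48,0],"turn":[0,0,0.03],"gripper":0},{"offset":[-14,-48,0],"turn":[0,0,0.03],"gripper":0},{"offset":[-14,-48,0],"turn":[0,0,0.03],"gripper":0},{"offset":[-14,-48,0],"turn":[0,0,0.03],"gripper":0}]'

```text
clock: 5.38
ee_pos: [469.9, -239.3, 302.6]
eef_rot: [0.046, 0.999, 0.0, -0.001]
ft_force: [-0.3, 0.6, -1.0]
finger_gap: 8.5
finger_force: 59.2
```

Call:
jog_arm --increments '[{"offset":[-14,-48,0],"turn":[0,0,0],"gripper":0},{"offset":[-10,-40,0],"turn":[0,0,0],"gripper":0},{"offset":[-7,-20,0],"turn":[0,0,0],"gripper":0},{"offset":[0,0,0],"turn":[0,0,0],"gripper":0},{"offset":[0,0,0],"turn":[0,0,0],"gripper":0}]'

```text
clock: 6.0
ee_pos: [440.1, -345.1, 303.5]
eef_rot: [0.046, 0.999, 0.0, -0.0]
ft_force: [0.3, -0.4, -0.5]
finger_gap: 9.0
finger_force: 59.1
```

Run:
```python
from h import *
import pickle
s=ctrl.observe();print(s['ee_pos'],s['eef_rot'],s['clock'],s['finger_gap'])
f=grab('wrist','w3');pickle.dump(f,open('w3.pkl','wb'))
```

```text
[ 440.05975536 -345.09791135  303.53693839] [ 4.60358888e-02  9.98939645e-01  4.66464048e-04 -2.54013684e-04] 6.0 8.967401157828911
```

View pics/w3.png

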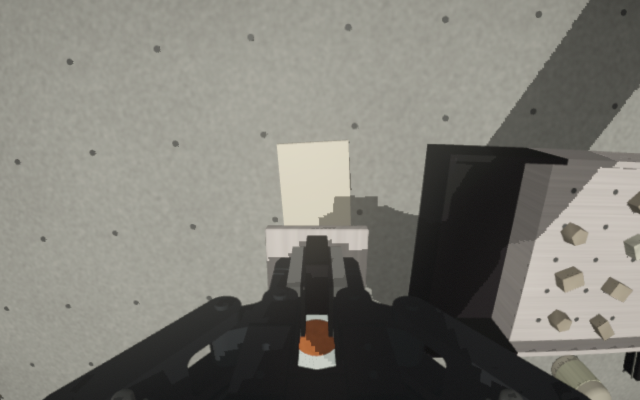

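The apron's near edge runs (277,143)–(348,141). The carrier hides the sleeve, so I'll shift the tool +x to see the whole case.

Call:
jog_arm --increments '[{"offset":[30,0,0],"turn":[0,0,0],"gripper":0},{"offset":[40,0,0],"turn":[0,0,0],"gripper":0},{"offset":[30,0,0],"turn":[0,0,0],"gripper":0},{"offset":[10,0,0],"turn":[0,0,0],"gripper":0},{"offset":[0,0,0],"turn":[0,0,0],"gripper":0},{"offset":[0,0,0],"turn":[0,0,0],"gripper":0}]'

```text
clock: 6.8
ee_pos: [549.2, -345.7, 304.3]
eef_rot: [0.046, 0.999, -0.0, -0.0]
ft_force: [-0.7, -0.1, -0.9]
finger_gap: 8.9
finger_force: 59.1
```

Run:
```python
from h import *
import pickle
s=ctrl.observe();print(s['ee_pos'],s['eef_rot'],s['clock'],s['finger_gap'])
f=grab('wrist');pickle.dump(f,open('w4.pkl','wb'))
a=f['pixels'][0:280,220:420];a=np.clip(a.astype(float)*1.6,0,255).astype(np.uint8);cv2.imwrite('pics/w4.png',cv2.resize(a,(428,600),interpolation=cv2.INTER_CUBIC))
```

```text
[ 549.15175558 -345.69704062  304.2867449 ] [ 4.64037767e-02  9.98922760e-01 -7.29401217e-05 -6.38004118e-05] 6.8 8.889137767589407
```

View pics/w4.png

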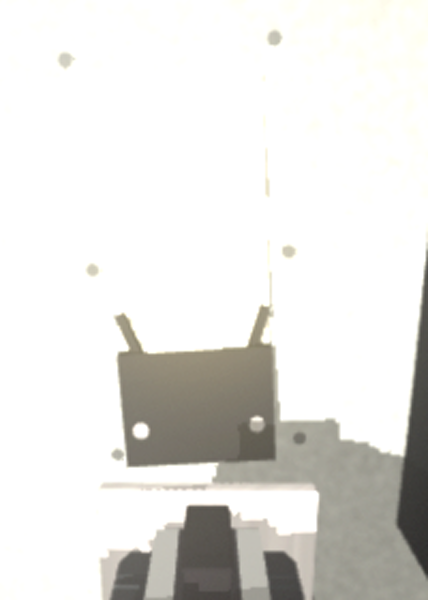

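Sleeve top corners in the crop: (118,353), (273,346), (275,460), (128,467). Cheek front ends are at (118,316) and (267,307), and the held carrier's rear edge runs (100,487)–(318,487).

Run:
```python
from h import *
import pickle
f=pickle.load(open('w4.pkl','rb'));g=cv2.cvtColor(f['pixels'],cv2.COLOR_BGR2GRAY)
C=lambda L:[(220+u/2.14,v/2.143) for u,v in L]
def p(n,a):print(n,np.round(a[:,:2],1).tolist())
s=px2w(f,C([(118,353),(273,346),(275,460),(128,467)]),19);p('sleeve',s);
print('yaw',[np.arctan2(*(b-a)[[1,0]]) for a,b in((s[0],s[3]),(s[1],s[2]))],[np.arctan2(-(b-a)[0],(b-a)[1]) for a,b in((s[0],s[1]),(s[3],s[2]))],'mouth',(s[0]+s[1])/2,'centre',s.mean(0))
m=cv2.inRange(g[:150,225:400],165,255)
print(g[60,270:360:6],g[100,240:400:8])
cs=max(cv2.findContours(m,0,1)[0],key=cv2.contourArea);q=cv2.approxPolyDP(cs,4,True).reshape(-1,2)+[225,0];print(q.tolist(),cv2.contourArea(cs));p('apron',px2w(f,q,6))
p('carrier rear',px2w(f,C([(100,487),(318,487)]),224.8))
p('tab rear top',px2w(f,C([(188,507),(229,507)]),254.8))
```

```text
sleeve [[541.5, -389.2], [545.2, -311.8], [605.6, -314.8], [602.3, -391.9]]
yaw [np.float64(-0.04374147645313024), np.float64(-0.04902070330294222)] [np.float64(-0.04818854946507039), np.float64(-0.043003011704843656)] mouth [ 543.36182877 -350.52534283   19.        ] centre [ 573.63768933 -351.93031327   19.        ]
[239 239 239 239 239 238 238 237 237 236 235 234 214 175 172] [179 181 176 184 237 237 237 237 237 236 235 235 234 188 176 177 177 175
 169 176]
[[225, 0], [225, 149], [338, 149], [345, 141], [346, 125], [346, 149], [399, 149], [399, 33], [394, 31], [399, 10], [396, 16], [390, 11], [377, 16], [386, 4], [374, 0], [366, 11], [365, 0], [356, 5], [354, 0]] 25385.0
apron [[373.9, -420.0], [521.2, -443.9], [533.1, -320.4], [525.1, -312.1], [508.1, -309.8], [533.9, -311.6], [539.2, -253.6], [421.0, -249.9], [418.8, -254.8], [399.5, -249.0], [404.8, -252.2], [399.7, -258.0], [403.4, -271.2], [393.0, -261.7], [388.4, -273.4], [397.8, -281.9], [387.6, -282.3], [391.5, -291.4], [386.7, -293.1]]
carrier rear [[531.5, -367.6], [536.0, -319.3]]
tab rear top [[525.0, -346.5], [525.7, -339.2]]
```

Call:
jog_arm --increments '[{"offset":[-30,-0.6,0],"turn":[0,0,0.02],"gripper":0},{"offset":[-40,0,-10],"turn":[0,0,0.02],"gripper":0},{"offset":[-30,0,-30],"turn":[0,0,0.007],"gripper":0},{"offset":[-5.7,0,-40],"turn":[0,0,0],"gripper":0},{"offset":[0,0,-50],"turn":[0,0,0],"gripper":0},{"offset":[0,0,-40],"turn":[0,0,0],"gripper":0},{"offset":[0,0,-20],"turn":[0,0,0],"gripper":0},{"offset":[0,0,0],"turn":[0,0,0],"gripper":0}]'

```text
clock: 7.85
ee_pos: [442.5, -346.0, 112.7]
eef_rot: [0.023, 1.0, 0.001, -0.001]
ft_force: [-0.7, -0.1, -1.0]
finger_gap: 8.7
finger_force: 59.1
```

Call:
jog_arm --increments '[{"offset":[0,0,-5],"turn":[0,0,0],"gripper":0},{"offset":[0,0,0],"turn":[0,0,0],"gripper":0},{"offset":[0,0,0],"turn":[0,0,0],"gripper":0},{"offset":[0,0,0],"turn":[0,0,0],"gripper":0}]'

```text
clock: 8.35
ee_pos: [444.4, -346.7, 109.4]
eef_rot: [0.023, 1.0, -0.0, 0.0]
ft_force: [-0.0, 0.1, -0.9]
finger_gap: 8.8
finger_force: 59.1
```

Run:
```python
from h import *
import pickle
s=ctrl.observe();print(s['ee_pos'],s['eef_rot'],s['clock'],s['finger_gap'])
f=grab('scene');pickle.dump(f,open('s5.pkl','wb'))
a=f['pixels'][195:285,150:230]
cv2.imwrite('pics/s5.png',cv2.resize(a,None,fx=6,fy=6,interpolation=cv2.INTER_CUBIC))
```

```text
[ 444.44733347 -346.72417221  109.41815163] [ 2.28920570e-02  9.99737851e-01 -2.52756167e-04  3.44893485e-04] 8.35 8.777176327777484
```

View pics/s5.png

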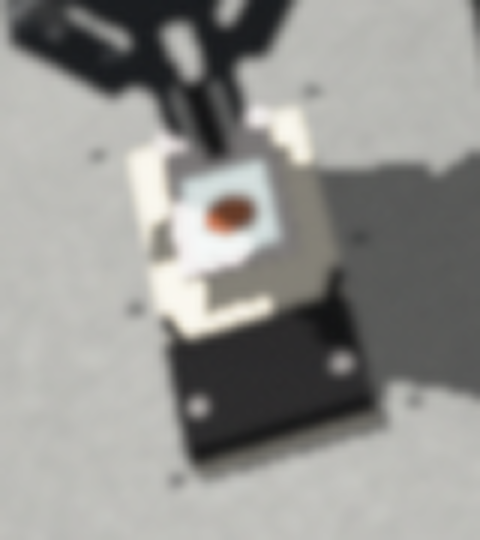

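The carrier is held level above the apron, in line with the sleeve (mouth edge about (190,335)–(330,305) in the crop). I'll lower it onto the apron.

Call:
jog_arm --increments '[{"offset":[0,0,-10],"turn":[0,0,0],"gripper":0},{"offset":[0,0,-5],"turn":[0,0,0],"gripper":0},{"offset":[0,0,-2],"turn":[0,0,0],"gripper":0},{"offset":[0,0,0],"turn":[0,0,0],"gripper":0},{"offset":[0,0,0],"turn":[0,0,0],"gripper":0}]'

```text
clock: 9.02
ee_pos: [444.3, -346.6, 91.8]
eef_rot: [0.023, 1.0, -0.0, 0.0]
ft_force: [0.4, 0.2, -1.3]
finger_gap: 8.4
finger_force: 59.1
```

Call:
jog_arm --increments '[{"offset":[0,0,-1],"turn":[0,0,0],"gripper":0},{"offset":[0,0,0],"turn":[0,0,0],"gripper":0},{"offset":[0,0,0],"turn":[0,0,0],"gripper":0}]'

```text
clock: 9.4
ee_pos: [444.3, -346.7, 91.5]
eef_rot: [0.023, 1.0, -0.0, 0.0]
ft_force: [-2.1, 1.4, 5.1]
finger_gap: 8.6
finger_force: 59.9
```

Run:
```python
from h import *
s=ctrl.observe();print(s['ee_pos'],s['eef_rot'],s['clock'],s['finger_gap'],s['ft_force'],s['ft_torque'])
f=grab('wrist');a=f['pixels'][130:400,200:440]
cv2.imwrite('pics/w6.png',cv2.resize(a,None,fx=2.2,fy=2.2,interpolation=cv2.INTER_CUBIC))
c,sn=.99894,-.046
for X in(15,35):
  for Y in(34.5,27):print(X,Y,w2px(f,[(543.4+(X-35)*c+Y*.046*k,-350.9+(X-35)*sn+Y*k,14) for k in(-1,1)]).round(0).tolist())
```

```text
[ 444.30900078 -346.68042122   91.50761344] [ 2.29262762e-02  9.99737096e-01 -1.96859843e-04  2.93320752e-04] 9.4 8.617306913108216 [-2.05156974  1.39576075  5.14972565] [0.28941796 0.30238575 0.03743686]
15 34.5 [[256.0, 383.0], [378.0, 383.0]]
15 27 [[269.0, 383.0], [364.0, 383.0]]
35 34.5 [[258.0, 408.0], [375.0, 408.0]]
35 27 [[271.0, 408.0], [363.0, 408.0]]
```

View pics/w6.png

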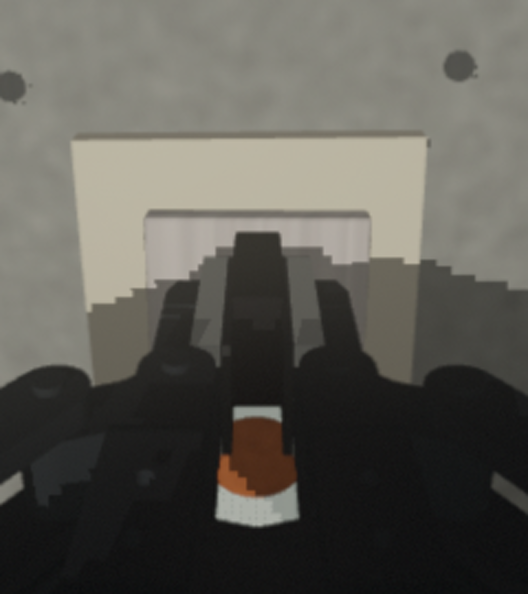

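Carrier rests flat on the apron (5 N). Apron corners in the crop: (73,140), (427,137); carrier rear edge (146,216)–(370,216). I'll check the lateral offset.

Run:
```python
from h import *
f=grab('wrist')
C=lambda L:[(200+u/2.2,130+v/2.2) for u,v in L]
a=px2w(f,C([(73,140),(427,137),(417,290),(87,290)]),6);r=px2w(f,C([(146,216),(370,216)]),12)
print(a.round(1),r.round(1))
for z in (.046,):
  n=np.array([z,1.]);n/=np.hypot(*n)
  print('lat apron',a[:,:2]@n,(a[:2,:2]@n).mean(),(a[2:,:2]@n).mean(),'carrier',(r[:,:2]@n),(r[:,:2]@n).mean(),'tool',ctrl.observe()['ee_pos'][:2]@n,'mouth',np.array([543.4,-350.5])@n)
  print('yaws',np.arctan2(-(a[1]-a[0])[0],(a[1]-a[0])[1]),np.arctan2(-(r[1]-r[0])[0],(r[1]-r[0])[1]))
```

```text
[[ 412.1 -385.2    6. ]
 [ 415.  -307.8    6. ]
 [ 452.3 -309.2    6. ]
 [ 448.7 -386.4    6. ]] [[ 428.2 -369.7   12. ]
 [ 430.5 -321.1   12. ]]
lat apron [-365.82065398 -288.37980495 -288.06787884 -365.39024862] -327.1002294697811 -326.7290637299951 carrier [-349.6305143  -301.01452167] -325.32251798753987 tool -325.8911152114899 mouth -325.15976276477426
yaws -0.037774353991067426 -0.046551601915669885
```

Call:
jog_arm --increments '[{"offset":[0,0,0.7],"turn":[0,0,0],"gripper":0},{"offset":[0,-1.2,0],"turn":[0,0,0.006],"gripper":0},{"offset":[5,-0.2,0],"turn":[0,0,0],"gripper":0},{"offset":[5,-0.2,0],"turn":[0,0,0],"gripper":0},{"offset":[5,-0.2,0],"turn":[0,0,0],"gripper":0},{"offset":[3,-0.1,0],"turn":[0,0,0],"gripper":0},{"offset":[0,0,0],"turn":[0,0,0],"gripper":0}]'

```text
clock: 10.38
ee_pos: [462.7, -348.5, 91.5]
eef_rot: [0.02, 1.0, 0.0, 0.0]
ft_force: [-0.5, -1.0, 0.2]
finger_gap: 8.8
finger_force: 59.3
```

Call:
jog_arm --increments '[{"offset":[3,-0.1,0],"turn":[0,0,0],"gripper":0},{"offset":[3,-0.1,0],"turn":[0,0,0],"gripper":0},{"offset":[2,-0.1,0],"turn":[0,0,0],"gripper":0},{"offset":[0,0,0],"turn":[0,0,0],"gripper":0},{"offset":[0,0,0],"turn":[0,0,0],"gripper":0}]'

```text
clock: 11.0
ee_pos: [470.4, -348.8, 91.6]
eef_rot: [0.02, 1.0, 0.0, 0.0]
ft_force: [0.6, 0.2, 0.2]
finger_gap: 8.9
finger_force: 59.3
```

Call:
jog_arm --increments '[{"offset":[2,-0.1,0],"turn":[0,0,0],"gripper":0},{"offset":[2,-0.1,0],"turn":[0,0,0],"gripper":0},{"offset":[0,0,0],"turn":[0,0,0],"gripper":0},{"offset":[0,0,0],"turn":[0,0,0],"gripper":0}]'

```text
clock: 11.5
ee_pos: [474.3, -349.0, 91.6]
eef_rot: [0.02, 1.0, 0.0, 0.0]
ft_force: [1.1, 0.5, -0.8]
finger_gap: 8.4
finger_force: 59.3
```

Call:
jog_arm --increments '[{"offset":[2,-0.1,0],"turn":[0,0,0],"gripper":0},{"offset":[2,-0.1,0],"turn":[0,0,0],"gripper":0},{"offset":[2,-0.1,0],"turn":[0,0,0],"gripper":0},{"offset":[2,-0.1,0],"turn":[0,0,0],"gripper":0},{"offset":[2,0,0],"turn":[0,0,0],"gripper":0},{"offset":[0,0,0],"turn":[0,0,0],"gripper":0}]'

```text
clock: 12.25
ee_pos: [484.5, -349.4, 91.6]
eef_rot: [0.02, 1.0, 0.0, 0.0]
ft_force: [0.6, -0.2, -0.0]
finger_gap: 8.8
finger_force: 59.3
```

Call:
jog_arm --increments '[{"offset":[2,-0.1,0],"turn":[0,0,0],"gripper":0},{"offset":[2,-0.1,0],"turn":[0,0,0],"gripper":0},{"offset":[2,-0.1,0],"turn":[0,0,0],"gripper":0},{"offset":[2,-0.1,0],"turn":[0,0,0],"gripper":0},{"offset":[2,0,0],"turn":[0,0,0],"gripper":0},{"offset":[0,0,0],"turn":[0,0,0],"gripper":0}]'

```text
clock: 13.0
ee_pos: [494.5, -349.8, 91.6]
eef_rot: [0.02, 1.0, -0.0, 0.0]
ft_force: [-0.1, -0.6, -1.2]
finger_gap: 8.9
finger_force: 59.3
```

Call:
jog_arm --increments '[{"offset":[2,-0.1,0],"turn":[0,0,0],"gripper":0},{"offset":[2,-0.1,0],"turn":[0,0,0],"gripper":0},{"offset":[2,-0.1,0],"turn":[0,0,0],"gripper":0},{"offset":[2,-0.1,0],"turn":[0,0,0],"gripper":0},{"offset":[2,0,0],"turn":[0,0,0],"gripper":0},{"offset":[0,0,0],"turn":[0,0,0],"gripper":0}]'

```text
clock: 13.75
ee_pos: [504.5, -350.2, 91.6]
eef_rot: [0.02, 1.0, -0.0, 0.0]
ft_force: [0.2, 0.0, -0.7]
finger_gap: 8.7
finger_force: 59.3
```

No resistance. I'll continue, with finer steps near the back wall (expected at tool x ≈ 523).

Call:
jog_arm --increments '[{"offset":[2,-0.1,0],"turn":[0,0,0],"gripper":0},{"offset":[2,-0.1,0],"turn":[0,0,0],"gripper":0},{"offset":[2,-0.1,0],"turn":[0,0,0],"gripper":0},{"offset":[2,-0.1,0],"turn":[0,0,0],"gripper":0},{"offset":[1,0,0],"turn":[0,0,0],"gripper":0},{"offset":[0,0,0],"turn":[0,0,0],"gripper":0}]'

```text
clock: 14.5
ee_pos: [513.4, -350.6, 91.6]
eef_rot: [0.02, 1.0, 0.0, 0.0]
ft_force: [0.2, 0.2, 0.1]
finger_gap: 8.7
finger_force: 59.3
```

Call:
jog_arm --increments '[{"offset":[1,0,0],"turn":[0,0,0],"gripper":0},{"offset":[1,-0.1,0],"turn":[0,0,0],"gripper":0},{"offset":[1,0,0],"turn":[0,0,0],"gripper":0},{"offset":[1,-0.1,0],"turn":[0,0,0],"gripper":0},{"offset":[0,0,0],"turn":[0,0,0],"gripper":0}]'

```text
clock: 15.12
ee_pos: [517.4, -350.8, 91.6]
eef_rot: [0.02, 1.0, -0.0, 0.0]
ft_force: [-0.9, -0.5, -0.1]
finger_gap: 8.8
finger_force: 59.3
```

Call:
jog_arm --increments '[{"offset":[1,0,0],"turn":[0,0,0],"gripper":0},{"offset":[1,-0.1,0],"turn":[0,0,0],"gripper":0},{"offset":[0,0,0],"turn":[0,0,0],"gripper":0}]'

```text
clock: 15.5
ee_pos: [519.4, -350.9, 91.6]
eef_rot: [0.02, 1.0, 0.0, 0.0]
ft_force: [0.1, -0.4, 0.4]
finger_gap: 8.7
finger_force: 59.3
```

Call:
jog_arm --increments '[{"offset":[1,0,0],"turn":[0,0,0],"gripper":0},{"offset":[0,0,0],"turn":[0,0,0],"gripper":0}]'

```text
clock: 15.75
ee_pos: [520.3, -350.9, 91.6]
eef_rot: [0.02, 1.0, 0.0, 0.0]
ft_force: [0.3, 0.1, -0.3]
finger_gap: 9.1
finger_force: 59.3
```

Call:
jog_arm --increments '[{"offset":[1,-0.1,0],"turn":[0,0,0],"gripper":0},{"offset":[0,0,0],"turn":[0,0,0],"gripper":0}]'

```text
clock: 16.0
ee_pos: [521.3, -351.0, 91.6]
eef_rot: [0.02, 1.0, 0.0, 0.0]
ft_force: [0.5, 0.3, -0.5]
finger_gap: 8.3
finger_force: 59.3
```

Call:
jog_arm --increments '[{"offset":[0.7,0,0],"turn":[0,0,0],"gripper":0},{"offset":[0,0,0],"turn":[0,0,0],"gripper":0}]'

```text
clock: 16.25
ee_pos: [522.0, -351.0, 91.6]
eef_rot: [0.02, 1.0, -0.0, 0.0]
ft_force: [-0.5, -0.7, 0.1]
finger_gap: 8.8
finger_force: 59.3
```

Call:
jog_arm --increments '[{"offset":[0.7,0,0],"turn":[0,0,0],"gripper":0},{"offset":[0,0,0],"turn":[0,0,0],"gripper":0}]'

```text
clock: 16.5
ee_pos: [522.7, -351.0, 91.6]
eef_rot: [0.02, 1.0, 0.0, 0.0]
ft_force: [-0.6, 0.8, 0.5]
finger_gap: 9.2
finger_force: 59.3
```

Call:
jog_arm --increments '[{"offset":[0.5,0,0],"turn":[0,0,0],"gripper":0},{"offset":[0,0,0],"turn":[0,0,0],"gripper":0}]'

```text
clock: 16.75
ee_pos: [522.9, -351.0, 91.6]
eef_rot: [0.02, 1.0, -0.0, -0.0]
ft_force: [-2.1, 0.1, 1.2]
finger_gap: 9.1
finger_force: 59.4
```

Call:
jog_arm --increments '[{"offset":[0.5,0,0],"turn":[0,0,0],"gripper":0},{"offset":[0,0,0],"turn":[0,0,0],"gripper":0}]'

```text
clock: 17.0
ee_pos: [523.0, -351.0, 91.6]
eef_rot: [0.02, 1.0, -0.0, -0.001]
ft_force: [-5.4, -0.4, 2.9]
finger_gap: 8.9
finger_force: 59.6
```

Contact at x = 522.9, as predicted, so the carrier is home. I'll ease off, release and lift.

Call:
jog_arm --increments '[{"offset":[-0.7,0,-0.3],"turn":[0,0,0],"gripper":0},{"offset":[0,0,0],"turn":[0,0,0],"gripper":0.4},{"offset":[0,0,0],"turn":[0,0,0],"gripper":0.4},{"offset":[0,0,0],"turn":[0,0,0],"gripper":0.4},{"offset":[0,0,15],"turn":[0,0,0],"gripper":0.4},{"offset":[0,0,30],"turn":[0,0,0],"gripper":0.4},{"offset":[0,0,50],"turn":[0,0,0],"gripper":0.4},{"offset":[0,0,50],"turn":[0,0,0],"gripper":0.4}]'

```text
clock: 18.0
ee_pos: [522.8, -350.9, 238.8]
eef_rot: [0.02, 1.0, -0.0, 0.0]
ft_force: [0.3, 0.6, 0.5]
finger_gap: 34.1
finger_force: 0.0
```

Call:
jog_arm --increments '[{"offset":[0,0,40],"turn":[0,0,0],"gripper":0.4},{"offset":[20,0,40],"turn":[0,0,0],"gripper":0.4},{"offset":[10,0,0],"turn":[0,0,0],"gripper":0.4},{"offset":[0,0,0],"turn":[0,0,0],"gripper":0.4}]'

```text
clock: 18.5
ee_pos: [553.4, -350.8, 316.1]
eef_rot: [0.02, 1.0, -0.0, 0.0]
ft_force: [-0.2, -0.0, -0.8]
finger_gap: 33.8
finger_force: 0.0
```

Run:
```python
from h import *
import pickle
s=ctrl.observe();print(s['ee_pos'],s['clock'])
f=grab('wrist');pickle.dump(f,open('w7.pkl','wb'))
a=f['pixels'][0:300,220:420];cv2.imwrite('pics/w7.png',cv2.resize(a,None,fx=2,fy=2,interpolation=cv2.INTER_CUBIC))
```

```text
[ 553.37088057 -350.84232891  316.10813094] 18.5
```

View pics/w7.png

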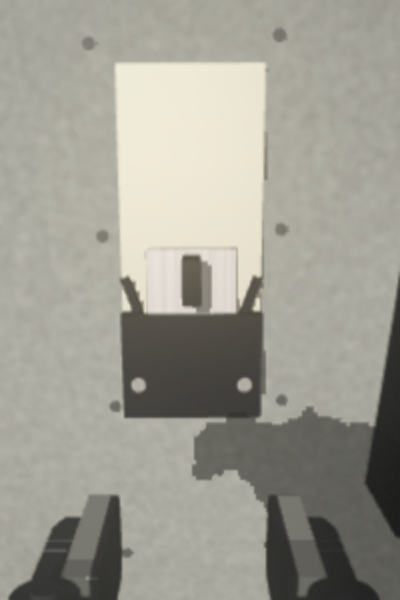

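The carrier is seated: its rear edge at crop (147–238,248) is about 35 mm outside the mouth and square, and the sleeve top corners are at (121,313) and (263,313). Now to the scraper.

Call:
jog_arm --increments '[{"offset":[-6,40,0],"turn":[0,0,0],"gripper":0.8},{"offset":[-6,60,0],"turn":[0,0,0],"gripper":0.8},{"offset":[-6,60,0],"turn":[0,0,0],"gripper":0.8},{"offset":[-6,60,0],"turn":[0,0,0],"gripper":0.8},{"offset":[-6,60,0],"turn":[0,0,0],"gripper":0.8},{"offset":[-6,60,0],"turn":[0,0,0],"gripper":0.8},{"offset":[-6,60,0],"turn":[0,0,0],"gripper":0.8},{"offset":[-6,60,0],"turn":[0,0,0],"gripper":0.8}]'

```text
clock: 19.55
ee_pos: [503.4, 110.4, 315.2]
eef_rot: [0.02, 1.0, -0.0, -0.001]
ft_force: [0.0, 0.2, -0.6]
finger_gap: 68.2
finger_force: 0.0
```

Call:
jog_arm --increments '[{"offset":[-6,60,0],"turn":[0,0,-0.03],"gripper":0.8},{"offset":[-6,60,0],"turn":[0,0,-0.03],"gripper":0.8},{"offset":[-6,60,0],"turn":[0,0,-0.03],"gripper":0.8},{"offset":[-6,48,0],"turn":[0,0,-0.03],"gripper":0.8},{"offset":[-6,21,0],"turn":[0,0,0],"gripper":0.8},{"offset":[0,0,0],"turn":[0,0,0],"gripper":0.8},{"offset":[0,0,0],"turn":[0,0,0],"gripper":0.8}]'

```text
clock: 20.42
ee_pos: [474.9, 356.7, 316.1]
eef_rot: [0.08, 0.997, -0.0, -0.0]
ft_force: [-0.3, -0.8, -0.7]
finger_gap: 68.6
finger_force: 0.0
```

Run:
```python
from h import *
import pickle
s=ctrl.observe();print(s['ee_pos'],s['eef_rot'],s['clock'])
f=grab('wrist');pickle.dump(f,open('w8.pkl','wb'))
a=f['pixels'][100:320,220:440];cv2.imwrite('pics/w8.png',cv2.resize(a,None,fx=2.5,fy=2.5,interpolation=cv2.INTER_CUBIC))
```

```text
[474.94473479 356.73898486 316.11959963] [ 8.02365677e-02  9.96775731e-01 -4.63447996e-04 -1.42916609e-04] 20.425
```

View pics/w8.png

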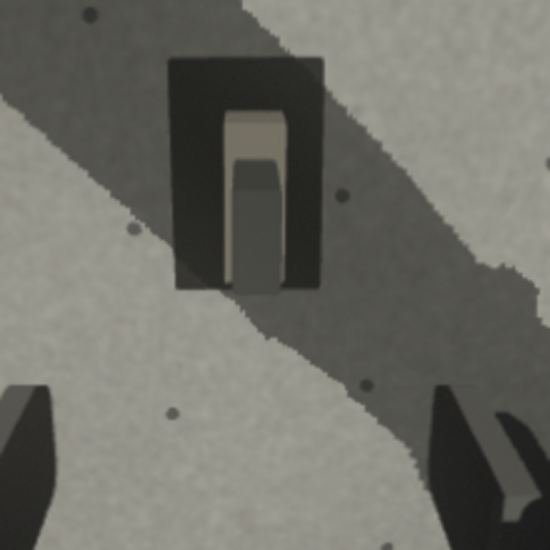

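Crop: pad corners (168,58), (324,58), (320,289), (177,289); handle top face (234,190), (281,190), (283,293), (232,293); foot's near top edge (224,121)–(288,121).

Run:
```python
from h import *
import pickle
f=pickle.load(open('w8.pkl','rb'))
C=lambda L:[(220+u/2.5,100+v/2.5) for u,v in L]
def q(n,L,z):
    a=px2w(f,C(L),z)[:,:2];d=a[3]-a[0]+a[2]-a[1];e=a[1]-a[0]+a[2]-a[3]
    print(n,a.mean(0).round(1),'yaws',np.arctan2(d[1],d[0]).round(3),np.arctan2(-e[0],e[1]).round(3),'size',np.hypot(*d)/2,np.hypot(*e)/2)
q('pad',[(168,58),(324,58),(320,289),(177,289)],6)
q('handle',[(234,190),(281,190),(283,293),(232,293)],97)
print(px2w(f,C([(224,121),(288,121)]),40))
```

```text
pad [484.4 358. ] yaws -0.149 -0.161 size 108.7569052459846 68.81681599730064
handle [488.  360.6] yaws -0.156 -0.161 size 38.59995248154755 17.574112964829215
[[451.60342362 353.36048557  40.        ]
 [455.82127916 379.32403011  40.        ]]
```

Call:
jog_arm --increments '[{"offset":[6,2,0],"turn":[0,0,0],"gripper":0.6},{"offset":[7,2,-30],"turn":[0,0,0],"gripper":0.6},{"offset":[0,0,-50],"turn":[0,0,0],"gripper":0.6},{"offset":[0,0,-50],"turn":[0,0,0],"gripper":0.6},{"offset":[0,0,-30],"turn":[0,0,0],"gripper":0.6},{"offset":[0,0,-22],"turn":[0,0,0],"gripper":0.6},{"offset":[0,0,-10],"turn":[0,0,0],"gripper":0.6},{"offset":[0,0,0],"turn":[0,0,0],"gripper":0.6}]'

```text
clock: 21.48
ee_pos: [488.2, 361.5, 124.1]
eef_rot: [0.08, 0.997, -0.0, -0.0]
ft_force: [-0.7, 0.1, 0.0]
finger_gap: 51.4
finger_force: 0.0
```

Call:
jog_arm --increments '[{"offset":[0,0,0],"turn":[0,0,0],"gripper":0.6},{"offset":[0,0,0],"turn":[0,0,0],"gripper":0},{"offset":[0,0,0],"turn":[0,0,0],"gripper":0},{"offset":[0,0,0],"turn":[0,0,0],"gripper":0},{"offset":[0,0,0],"turn":[0,0,0],"gripper":0},{"offset":[0,0,0],"turn":[0,0,0],"gripper":0}]'

```text
clock: 22.22
ee_pos: [488.0, 362.2, 124.7]
eef_rot: [0.08, 0.997, 0.0, 0.0]
ft_force: [-1.2, -0.1, 3.4]
finger_gap: 17.4
finger_force: 60.2
```

Call:
jog_arm --increments '[{"offset":[0,0,10],"turn":[0,0,0],"gripper":0},{"offset":[0,0,30],"turn":[0,0,0],"gripper":0},{"offset":[0,0,40],"turn":[0,0,0],"gripper":0},{"offset":[2,-20,0],"turn":[0,0,0.01],"gripper":0},{"offset":[5,-45,0],"turn":[0,0,0.01],"gripper":0},{"offset":[5,-50,0],"turn":[0,0,0.01],"gripper":0},{"offset":[5,-50,0],"turn":[0,0,0.01],"gripper":0},{"offset":[5,-50,0],"turn":[0,0,0],"gripper":0}]'

```text
clock: 23.22
ee_pos: [509.7, 145.5, 204.5]
eef_rot: [0.06, 0.998, -0.0, -0.0]
ft_force: [0.8, 0.4, -1.7]
finger_gap: 17.1
finger_force: 59.5
```

Call:
jog_arm --increments '[{"offset":[5,-50,0],"turn":[0,0,0],"gripper":0},{"offset":[5,-38,0],"turn":[0,0,0],"gripper":0},{"offset":[0.8,-10.2,0],"turn":[0,0,0],"gripper":0},{"offset":[0,0,0],"turn":[0,0,0],"gripper":0},{"offset":[0,0,-15],"turn":[0,0,0],"gripper":0},{"offset":[0,0,-12],"turn":[0,0,0],"gripper":0},{"offset":[0,0,0],"turn":[0,0,0],"gripper":0},{"offset":[0,0,0],"turn":[0,0,0],"gripper":0}]'

```text
clock: 24.22
ee_pos: [520.6, 49.3, 177.2]
eef_rot: [0.059, 0.998, -0.0, -0.0]
ft_force: [0.2, 0.4, -2.3]
finger_gap: 17.3
finger_force: 59.4
```

```bash
cat > chips.py <<'E'
from h import *
O=np.array([569,-19.5]);R=np.array([[.9928,.1197],[-.1197,.9928]])
def find(n='scene',save=None):
    f=grab(n,save);g=f['pixels'].astype(int)
    bc=[(-108,-98),(108,-98),(108,120),(-108,120)]
    poly=w2px(f,[(*(O+R@np.array(b)),50) for b in bc])
    m=np.zeros(g.shape[:2],np.uint8);cv2.fillPoly(m,[poly.astype(int)],1)
    hsv=cv2.cvtColor(f['pixels'],cv2.COLOR_BGR2HSV)
    t=((g[:,:,2]-g[:,:,0]>14)&(m>0)).astype(np.uint8)
    k,l,st,c=cv2.connectedComponentsWithStats(t)
    for i in range(1,k):
        if st[i,4]>12:
            w=px2w(f,[c[i]],58)[0,:2];print(n,c[i].round(0),st[i,4],'world',w.round(0),'board',((w-O)@R).round(0))
E
python3 - <<'E'
from chips import *
s=ctrl.observe();print(s['ee_pos'],s['eef_rot'],s['clock'],s['ft_force'],s['finger_gap'])
find('scene','sA');find('side','dA')
E
```

```text
[520.64416153  49.25801867 177.15286281] [ 5.94796504e-02  9.98229502e-01 -2.76948003e-05 -1.77339874e-04] 24.225 [ 0.1715421   0.39982412 -2.25824253] 17.256469992130956
scene [311. 184.] 43 world [488.   3.] board [-83.  13.]
scene [297. 212.] 98 world [573. -73.] board [ 10. -53.]
scene [323. 211.] 60 world [597. -10.] board [27. 13.]
scene [328. 225.] 54 world [649. -17.] board [79. 12.]
scene [304. 228.] 39 world [632. -76.] board [ 69. -48.]
side [323. 193.] 43 world [638. -85.] board [ 77. -56.]
side [341. 197.] 72 world [583. -80.] board [ 21. -59.]
side [311. 206.] 61 world [657. -26.] board [88.  4.]
side [329. 211.] 62 world [602. -15.] board [33.  8.]
side [303. 215.] 15 world [670.  15.] board [96. 46.]
side [344. 218.] 21 world [559.  -1.] board [-12.  17.]
side [366. 226.] 152 world [495.  14.] board [-78.  24.]
```

Call:
jog_arm --increments '[{"offset":[0,0,-5],"turn":[0,0,0],"gripper":0},{"offset":[0,0,-2.5],"turn":[0,0,0],"gripper":0},{"offset":[0,0,0],"turn":[0,0,0],"gripper":0},{"offset":[-1.8,-15,0],"turn":[0,0,0],"gripper":0},{"offset":[-1.8,-15,0],"turn":[0,0,0],"gripper":0},{"offset":[-1.8,-15,0],"turn":[0,0,0],"gripper":0},{"offset":[-1.8,-15,0],"turn":[0,0,0],"gripper":0},{"offset":[-1.8,-15,0],"turn":[0,0,0],"gripper":0}]'

```text
clock: 25.32
ee_pos: [511.5, -27.4, 169.9]
eef_rot: [0.06, 0.998, -0.0, 0.0]
ft_force: [-0.5, -0.8, -2.1]
finger_gap: 17.3
finger_force: 59.5
```

Call:
jog_arm --increments '[{"offset":[-1.8,-15,0],"turn":[0,0,0],"gripper":0},{"offset":[-1.8,-15,0],"turn":[0,0,0],"gripper":0},{"offset":[-1.8,-15,0],"turn":[0,0,0],"gripper":0},{"offset":[-1.8,-15,0],"turn":[0,0,0],"gripper":0},{"offset":[-1.8,-15,0],"turn":[0,0,0],"gripper":0},{"offset":[-1.8,-15.8,0],"turn":[0,0,0],"gripper":0},{"offset":[0,0,0],"turn":[0,0,0],"gripper":0}]'

```text
clock: 26.2
ee_pos: [500.8, -118.1, 169.8]
eef_rot: [0.061, 0.998, -0.0, -0.0]
ft_force: [-0.6, 0.2, -1.8]
finger_gap: 17.2
finger_force: 59.5
```

Run:
```python
from chips import *
s=ctrl.observe();print(s['ee_pos'],s['eef_rot'],s['clock'],s['ft_force'],s['finger_gap'])
find('scene','sB');find('side','dB')
```

```text
[ 500.78329254 -118.09298812  169.7604363 ] [ 6.07480560e-02  9.98153131e-01 -1.68301231e-05 -3.03766881e-05] 26.2 [-0.5942792   0.2180232  -1.80195212] 17.18268688403364
side [310. 231.] 16 world [633.  69.] board [53. 95.]
```

Call:
jog_arm --increments '[{"offset":[3,26,0],"turn":[0,0,0],"gripper":0},{"offset":[5,40,0],"turn":[0,0,0],"gripper":0},{"offset":[5,42,0],"turn":[0,0,0],"gripper":0},{"offset":[5,38,0],"turn":[0,0,0],"gripper":0},{"offset":[2,20.8,0],"turn":[0,0,0],"gripper":0},{"offset":[0,0,0],"turn":[0,0,0],"gripper":0}]'

```text
clock: 27.05
ee_pos: [520.9, 51.6, 169.8]
eef_rot: [0.058, 0.998, 0.0, -0.0]
ft_force: [0.6, 0.0, -1.2]
finger_gap: 17.2
finger_force: 59.5
```

Run:
```python
from chips import *
s=ctrl.observe();print(s['ee_pos'],s['eef_rot'],s['clock'],s['ft_force'],s['finger_gap'])
find('scene','sC');find('side','dC')
a=cv2.imread('pics/sB.png')[135:310,200:440];b=cv2.imread('pics/sC.png')[135:310,200:440]
cv2.imwrite('pics/v13.png',cv2.resize(np.vstack([a,b]),None,fx=1.7,fy=1.7,interpolation=cv2.INTER_CUBIC))
```

```text
[520.87568512  51.59179918 169.76005652] [ 5.81517360e-02  9.98307752e-01  8.61222843e-05 -2.92719457e-05] 27.05 [ 0.62098539  0.00664785 -1.24177982] 17.23669061550788
scene [296. 213.] 100 world [575. -77.] board [ 13. -56.]
scene [323. 211.] 59 world [597.  -9.] board [27. 14.]
scene [328. 225.] 54 world [649. -17.] board [79. 12.]
scene [304. 228.] 37 world [632. -75.] board [ 69. -48.]
side [323. 193.] 49 world [637. -84.] board [ 75. -56.]
side [340. 197.] 78 world [586. -83.] board [ 24. -61.]
side [312. 206.] 62 world [656. -26.] board [87.  4.]
side [329. 211.] 71 world [604. -16.] board [34.  8.]
side [307. 219.] 15 world [655.  29.] board [80. 58.]
side [297. 226.] 16 world [673.  58.] board [94. 90.]
side [365. 232.] 100 world [493.  37.] board [-82.  47.]
side [310. 231.] 15 world [633.  68.] board [54. 95.]
side [344. 232.] 15 world [546.  51.] board [-31.  67.]
```

View pics/v13.png

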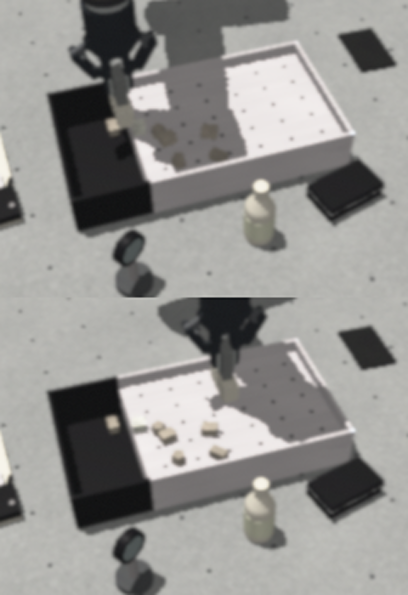

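Upper: scraper at the bin edge. Lower: one offcut in the bin (112,423), a white one at the board edge (138,428), two at (158,427)/(168,435), and three at (210,428), (178,457), (218,453). Now the middle lane.

Call:
jog_arm --increments '[{"offset":[20,-3,0],"turn":[0,0,0],"gripper":0},{"offset":[25,-4,0],"turn":[0,0,0],"gripper":0},{"offset":[14.6,-1,0],"turn":[0,0,0],"gripper":0},{"offset":[0,0,0],"turn":[0,0,0],"gripper":0},{"offset":[-1.8,-15,0],"turn":[0,0,0],"gripper":0},{"offset":[-1.8,-15,0],"turn":[0,0,0],"gripper":0},{"offset":[-1.8,-15,0],"turn":[0,0,0],"gripper":0},{"offset":[-1.8,-15,0],"turn":[0,0,0],"gripper":0}]'

```text
clock: 28.15
ee_pos: [572.9, -19.5, 170.0]
eef_rot: [0.06, 0.998, -0.0, 0.0]
ft_force: [-0.3, -0.3, -0.2]
finger_gap: 17.3
finger_force: 59.5
```

Call:
jog_arm --increments '[{"offset":[-1.8,-15,0],"turn":[0,0,0],"gripper":0},{"offset":[-1.8,-15,0],"turn":[0,0,0],"gripper":0},{"offset":[-1.8,-15,0],"turn":[0,0,0],"gripper":0},{"offset":[-1.8,-15,0],"turn":[0,0,0],"gripper":0},{"offset":[-1.8,-15,0],"turn":[0,0,0],"gripper":0},{"offset":[-1.8,-15,0],"turn":[0,0,0],"gripper":0},{"offset":[-1.8,-15.8,0],"turn":[0,0,0],"gripper":0},{"offset":[0,0,0],"turn":[0,0,0],"gripper":0}]'

```text
clock: 29.15
ee_pos: [560.6, -125.2, 169.7]
eef_rot: [0.061, 0.998, -0.0, -0.0]
ft_force: [-0.0, 1.0, -1.2]
finger_gap: 17.3
finger_force: 59.5
```

Call:
jog_arm --increments '[{"offset":[3,26,0],"turn":[0,0,0],"gripper":0},{"offset":[5,40,0],"turn":[0,0,0],"gripper":0},{"offset":[5,42,0],"turn":[0,0,0],"gripper":0},{"offset":[5,38,0],"turn":[0,0,0],"gripper":0},{"offset":[2,20.8,0],"turn":[0,0,0],"gripper":0},{"offset":[0,0,0],"turn":[0,0,0],"gripper":0}]'

```text
clock: 29.9
ee_pos: [580.7, 44.1, 169.7]
eef_rot: [0.059, 0.998, -0.0, -0.0]
ft_force: [0.4, -0.3, -1.9]
finger_gap: 17.4
finger_force: 59.5
```

Run:
```python
from chips import *
s=ctrl.observe();print(s['ee_pos'],s['eef_rot'],s['clock'],s['ft_force'],s['finger_gap'])
find('scene','sD');find('side','dD')
```

```text
[580.73566133  44.05603967 169.70093137] [ 5.86630580e-02  9.98277834e-01 -8.70145996e-05 -6.20539153e-05] 29.9 [ 0.44536177 -0.29398014 -1.93823381] 17.36864540176272
scene [302. 225.] 109 world [620. -78.] board [ 57. -52.]
scene [328. 225.] 55 world [649. -17.] board [79. 12.]
side [321. 194.] 13 world [645. -81.] board [ 82. -52.]
side [312. 206.] 63 world [655. -25.] board [86.  5.]
side [344. 225.] 112 world [553.  27.] board [-21.  44.]
side [366. 224.] 15 world [497.   6.] board [-74.  16.]
```

Call:
jog_arm --increments '[{"offset":[20,-2.5,0],"turn":[0,0,0],"gripper":0},{"offset":[25,-3,0],"turn":[0,0,0],"gripper":0},{"offset":[14.6,-1.7,0],"turn":[0,0,0],"gripper":0},{"offset":[0,0,0],"turn":[0,0,0],"gripper":0},{"offset":[-1.8,-15,0],"turn":[0,0,0],"gripper":0},{"offset":[-1.8,-15,0],"turn":[0,0,0],"gripper":0},{"offset":[-1.8,-15,0],"turn":[0,0,0],"gripper":0},{"offset":[-1.8,-15,0],"turn":[0,0,0],"gripper":0}]'

```text
clock: 31.0
ee_pos: [632.7, -25.7, 170.0]
eef_rot: [0.06, 0.998, -0.0, 0.0]
ft_force: [0.2, 0.7, -1.1]
finger_gap: 17.1
finger_force: 59.5
```

Call:
jog_arm --increments '[{"offset":[-1.8,-15,0],"turn":[0,0,0],"gripper":0},{"offset":[-1.8,-15,0],"turn":[0,0,0],"gripper":0},{"offset":[-1.8,-15,0],"turn":[0,0,0],"gripper":0},{"offset":[-1.8,-15,0],"turn":[0,0,0],"gripper":0},{"offset":[-1.8,-15,0],"turn":[0,0,0],"gripper":0},{"offset":[-1.8,-15,0],"turn":[0,0,0],"gripper":0},{"offset":[-1.8,-16,0],"turn":[0,0,0],"gripper":0},{"offset":[0,0,0],"turn":[0,0,0],"gripper":0}]'

```text
clock: 32.0
ee_pos: [620.3, -131.7, 169.7]
eef_rot: [0.061, 0.998, -0.0, -0.0]
ft_force: [-0.5, 0.8, -2.0]
finger_gap: 17.5
finger_force: 59.5
```

Call:
jog_arm --increments '[{"offset":[3,26,0],"turn":[0,0,0],"gripper":0},{"offset":[5,40,0],"turn":[0,0,0],"gripper":0},{"offset":[5,42,0],"turn":[0,0,0],"gripper":0},{"offset":[5,38,0],"turn":[0,0,0],"gripper":0},{"offset":[2,21,0],"turn":[0,0,0],"gripper":0},{"offset":[0,0,0],"turn":[0,0,0],"gripper":0}]'

```text
clock: 32.75
ee_pos: [640.5, 38.1, 169.7]
eef_rot: [0.059, 0.998, -0.0, -0.0]
ft_force: [0.0, -1.2, -2.2]
finger_gap: 17.4
finger_force: 59.4
```

Run:
```python
from chips import *
s=ctrl.observe();print(s['ee_pos'],s['eef_rot'],s['clock'],s['ft_force'],s['finger_gap'])
find('scene','sE');find('side','dE')
# bin: bright blobs
f=grab('scene');g=cv2.cvtColor(f['pixels'],cv2.COLOR_BGR2GRAY)
poly=w2px(f,[(*(O+R@np.array(b)),z) for b,z in(((-108,-102),50),((108,-102),50),((108,-208),4),((-108,-208),4))])
m=np.zeros_like(g);cv2.fillPoly(m,[poly.astype(int)],1)
t=((g>70)&(m>0)).astype(np.uint8);k,l,st,c=cv2.connectedComponentsWithStats(t)
for i in range(1,k):
    if st[i,4]>8: w=px2w(f,[c[i]],12)[0,:2];print('bin',c[i].round(0),st[i,4],((w-O)@R).round(0))
```

```text
[640.50611158  38.07297941 169.7259137 ] [ 5.86440593e-02  9.98278952e-01 -6.68921783e-05 -6.15765174e-05] 32.75 [ 0.03844419 -1.20453875 -2.24757695] 17.418196866412973
side [340. 190.] 14 world [ 594. -111.] board [ 36. -88.]
side [376. 212.] 15 world [477. -43.] board [-89. -35.]
side [320. 220.] 97 world [619.  24.] board [44. 49.]
side [340. 218.] 20 world [567.   4.] board [-5. 23.]
side [356. 223.] 14 world [522.   9.] board [-50.  23.]
side [369. 223.] 14 world [489.   1.] board [-82.  11.]
side [341. 228.] 22 world [558.  38.] board [-18.  56.]
side [354. 230.] 13 world [523.  35.] board [-53.  48.]
bin [277. 216.] 124 [ -36. -100.]
bin [268. 216.] 183 [ -44. -123.]
bin [261. 230.] 78 [   2. -151.]
bin [269. 240.] 189 [  41. -138.]
```

Colour detection finds nothing left on the board (the rest is arm and shadow noise). To be sure about the pale offcut, I'll do blanket passes over all the lanes.

Call:
jog_arm --increments '[{"offset":[7,-1,0],"turn":[0,0,0],"gripper":0},{"offset":[-2.5,-21,0],"turn":[0,0,0],"gripper":0},{"offset":[-2.5,-21,0],"turn":[0,0,0],"gripper":0},{"offset":[-2.5,-21,0],"turn":[0,0,0],"gripper":0},{"offset":[-2.5,-21,0],"turn":[0,0,0],"gripper":0},{"offset":[-2.5,-21,0],"turn":[0,0,0],"gripper":0},{"offset":[-2.5,-21,0],"turn":[0,0,0],"gripper":0},{"offset":[-2.5,-21,0],"turn":[0,0,0],"gripper":0}]'

```text
clock: 33.9
ee_pos: [629.8, -112.8, 169.8]
eef_rot: [0.06, 0.998, -0.0, 0.0]
ft_force: [-0.1, -0.1, -1.1]
finger_gap: 17.2
finger_force: 59.5
```

Call:
jog_arm --increments '[{"offset":[-2.5,-21,0],"turn":[0,0,0],"gripper":0},{"offset":[0,0,0],"turn":[0,0,0],"gripper":0},{"offset":[5,42,0],"turn":[0,0,0],"gripper":0},{"offset":[5,42,0],"turn":[0,0,0],"gripper":0},{"offset":[5,42,0],"turn":[0,0,0],"gripper":0},{"offset":[5,42,0],"turn":[0,0,0],"gripper":0},{"offset":[-24,3,0],"turn":[0,0,0],"gripper":0},{"offset":[-24,3,0],"turn":[0,0,0],"gripper":0}]'

```text
clock: 34.9
ee_pos: [599.0, 43.0, 169.5]
eef_rot: [0.059, 0.998, 0.0, -0.0]
ft_force: [0.5, 0.1, -0.0]
finger_gap: 17.2
finger_force: 59.6
```

Call:
jog_arm --increments '[{"offset":[-2.5,-21,0],"turn":[0,0,0],"gripper":0},{"offset":[-2.5,-21,0],"turn":[0,0,0],"gripper":0},{"offset":[-2.5,-21,0],"turn":[0,0,0],"gripper":0},{"offset":[-2.5,-21,0],"turn":[0,0,0],"gripper":0},{"offset":[-2.5,-21,0],"turn":[0,0,0],"gripper":0},{"offset":[-2.5,-21,0],"turn":[0,0,0],"gripper":0},{"offset":[-2.5,-21,0],"turn":[0,0,0],"gripper":0},{"offset":[-2.5,-21,0],"turn":[0,0,0],"gripper":0}]'

```text
clock: 35.9
ee_pos: [579.3, -127.8, 169.8]
eef_rot: [0.06, 0.998, -0.0, 0.0]
ft_force: [0.3, -0.4, -1.9]
finger_gap: 17.2
finger_force: 59.6
```

Call:
jog_arm --increments '[{"offset":[0,0,0],"turn":[0,0,0],"gripper":0},{"offset":[5,42,0],"turn":[0,0,0],"gripper":0},{"offset":[5,42,0],"turn":[0,0,0],"gripper":0},{"offset":[5,42,0],"turn":[0,0,0],"gripper":0},{"offset":[5,42,0],"turn":[0,0,0],"gripper":0},{"offset":[-24,3,0],"turn":[0,0,0],"gripper":0},{"offset":[-24,3,0],"turn":[0,0,0],"gripper":0},{"offset":[0,0,0],"turn":[0,0,0],"gripper":0}]'

```text
clock: 36.9
ee_pos: [550.3, 48.3, 170.0]
eef_rot: [0.059, 0.998, 0.0, -0.0]
ft_force: [-0.1, -0.6, -1.6]
finger_gap: 17.7
finger_force: 59.8
```

Call:
jog_arm --increments '[{"offset":[-2.5,-21,0],"turn":[0,0,0],"gripper":0},{"offset":[-2.5,-21,0],"turn":[0,0,0],"gripper":0},{"offset":[-2.5,-21,0],"turn":[0,0,0],"gripper":0},{"offset":[-2.5,-21,0],"turn":[0,0,0],"gripper":0},{"offset":[-2.5,-21,0],"turn":[0,0,0],"gripper":0},{"offset":[-2.5,-21,0],"turn":[0,0,0],"gripper":0},{"offset":[-2.5,-21,0],"turn":[0,0,0],"gripper":0},{"offset":[-2.5,-21,0],"turn":[0,0,0],"gripper":0}]'

```text
clock: 37.9
ee_pos: [532.4, -121.4, 169.9]
eef_rot: [0.06, 0.998, -0.0, 0.001]
ft_force: [-0.2, -0.6, -1.9]
finger_gap: 17.3
finger_force: 59.8
```

Call:
jog_arm --increments '[{"offset":[0,0,0],"turn":[0,0,0],"gripper":0},{"offset":[5,42,0],"turn":[0,0,0],"gripper":0},{"offset":[5,42,0],"turn":[0,0,0],"gripper":0},{"offset":[5,42,0],"turn":[0,0,0],"gripper":0},{"offset":[5,42,0],"turn":[0,0,0],"gripper":0},{"offset":[-22,3,0],"turn":[0,0,0],"gripper":0},{"offset":[-22,3,0],"turn":[0,0,0],"gripper":0},{"offset":[0,0,0],"turn":[0,0,0],"gripper":0}]'

```text
clock: 38.9
ee_pos: [506.8, 54.6, 169.9]
eef_rot: [0.059, 0.998, 0.0, -0.0]
ft_force: [-0.2, -0.0, -2.3]
finger_gap: 17.3
finger_force: 60.0
```

Call:
jog_arm --increments '[{"offset":[-2.5,-21,0],"turn":[0,0,0],"gripper":0},{"offset":[-2.5,-21,0],"turn":[0,0,0],"gripper":0},{"offset":[-2.5,-21,0],"turn":[0,0,0],"gripper":0},{"offset":[-2.5,-21,0],"turn":[0,0,0],"gripper":0},{"offset":[-2.5,-21,0],"turn":[0,0,0],"gripper":0},{"offset":[-2.5,-21,0],"turn":[0,0,0],"gripper":0},{"offset":[-2.5,-21,0],"turn":[0,0,0],"gripper":0},{"offset":[-2.5,-21,0],"turn":[0,0,0],"gripper":0}]'

```text
clock: 39.9
ee_pos: [488.6, -115.3, 170.0]
eef_rot: [0.06, 0.998, 0.0, 0.001]
ft_force: [-0.4, 0.3, -1.9]
finger_gap: 16.9
finger_force: 60.0
```

Call:
jog_arm --increments '[{"offset":[0,0,0],"turn":[0,0,0],"gripper":0},{"offset":[5,42,0],"turn":[0,0,0],"gripper":0},{"offset":[5,42,0],"turn":[0,0,0],"gripper":0},{"offset":[5,42,0],"turn":[0,0,0],"gripper":0},{"offset":[5,42,0],"turn":[0,0,0],"gripper":0},{"offset":[2,20,0],"turn":[0,0,0],"gripper":0},{"offset":[2,20,0],"turn":[0,0,0],"gripper":0},{"offset":[0,0,0],"turn":[0,0,0],"gripper":0}]'

```text
clock: 40.9
ee_pos: [512.0, 95.5, 169.8]
eef_rot: [0.058, 0.998, 0.0, 0.0]
ft_force: [0.7, 0.1, -1.6]
finger_gap: 16.9
finger_force: 60.1
```

Run:
```python
from chips import *
s=ctrl.observe();print(s['ee_pos'],s['eef_rot'],s['clock'],s['ft_force'],s['finger_gap'])
f=grab('scene','sF');d=grab('side','dF')
a=cv2.resize(f['pixels'][145:290,215:420],None,fx=2.7,fy=2.7,interpolation=cv2.INTER_CUBIC)
b=cv2.resize(d['pixels'][150:300,260:420],(224,210),interpolation=cv2.INTER_CUBIC)
b=cv2.copyMakeBorder(b,0,a.shape[0]-210,0,0,cv2.BORDER_CONSTANT)
v=np.hstack([a,b]);print(v.shape);cv2.imwrite('pics/v14.png',v)
```

```text
[511.99426965  95.50742033 169.80913897] [5.84409121e-02 9.98290804e-01 2.76809924e-04 2.33007969e-04] 40.9 [ 0.70329508  0.11138857 -1.56328916] 16.945808962281845
(392, 778, 3)
```

View pics/v14.png

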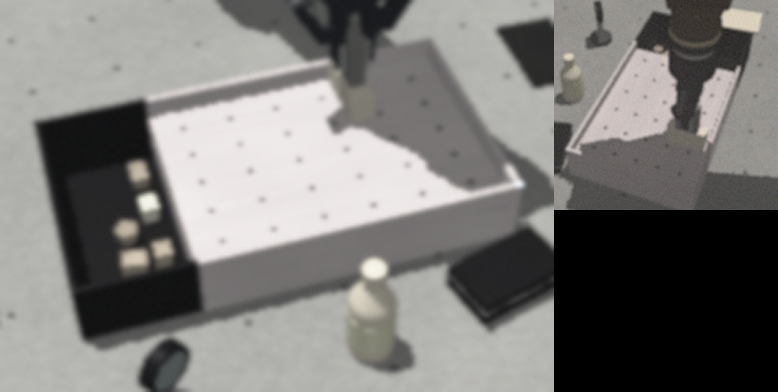

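Board is clear. The scene view shows five offcuts in the bin ((138,172), (149,207), (126,230), (134,261), (163,250)). The other two are probably behind the near bin wall; the side view shows one at (660,47). I'll park the scraper, then check the bin numerically with the wrist camera.

Call:
jog_arm --increments '[{"offset":[0,0,15],"turn":[0,0,0],"gripper":0},{"offset":[0,0,25],"turn":[0,0,0],"gripper":0},{"offset":[-3,25,0],"turn":[0,0,0],"gripper":0},{"offset":[-5,45,0],"turn":[0,0,-0.01],"gripper":0},{"offset":[-5,50,0],"turn":[0,0,-0.01],"gripper":0},{"offset":[-5,50,0],"turn":[0,0,-0.01],"gripper":0},{"offset":[-5,50,0],"turn":[0,0,-0.01],"gripper":0},{"offset":[-4.5,43,0],"turn":[0,0,0],"gripper":0}]'

```text
clock: 42.0
ee_pos: [484.2, 357.9, 211.1]
eef_rot: [0.08, 0.997, 0.0, 0.001]
ft_force: [0.5, -0.3, -1.0]
finger_gap: 17.3
finger_force: 60.1
```

Call:
jog_arm --increments '[{"offset":[0,0,0],"turn":[0,0,0],"gripper":0},{"offset":[0,0,-20],"turn":[0,0,0],"gripper":0},{"offset":[0,0,-30],"turn":[0,0,0],"gripper":0},{"offset":[0,0,-20],"turn":[0,0,0],"gripper":0},{"offset":[0,0,-10],"turn":[0,0,0],"gripper":0},{"offset":[0,0,0],"turn":[0,0,0],"gripper":0},{"offset":[0,0,0],"turn":[0,0,0],"gripper":0}]'

```text
clock: 42.88
ee_pos: [484.6, 356.6, 131.1]
eef_rot: [0.08, 0.997, 0.001, 0.001]
ft_force: [-0.5, -0.0, -1.7]
finger_gap: 17.6
finger_force: 60.3
```

Call:
jog_arm --increments '[{"offset":[0,1,-3],"turn":[0,0,0],"gripper":0},{"offset":[0,0,-2],"turn":[0,0,0],"gripper":0},{"offset":[0,0,0],"turn":[0,0,0],"gripper":0},{"offset":[0,0,0],"turn":[0,0,0],"gripper":0}]'

```text
clock: 43.38
ee_pos: [484.0, 357.7, 124.8]
eef_rot: [0.08, 0.997, -0.0, -0.0]
ft_force: [0.1, -0.3, -1.3]
finger_gap: 17.3
finger_force: 60.4
```

Call:
jog_arm --increments '[{"offset":[0,0,-1],"turn":[0,0,0],"gripper":0},{"offset":[0,0,0],"turn":[0,0,0],"gripper":0}]'

```text
clock: 43.62
ee_pos: [483.9, 357.7, 124.8]
eef_rot: [0.08, 0.997, 0.0, 0.0]
ft_force: [-2.9, -0.6, 4.9]
finger_gap: 17.5
finger_force: 61.2
```

Call:
jog_arm --increments '[{"offset":[0,0,-0.5],"turn":[0,0,0],"gripper":0},{"offset":[0,0,0],"turn":[0,0,0],"gripper":0}]'

```text
clock: 43.88
ee_pos: [483.9, 357.7, 124.7]
eef_rot: [0.08, 0.997, 0.0, 0.0]
ft_force: [-4.7, -0.9, 8.8]
finger_gap: 17.7
finger_force: 61.7
```

Touching the pad. I'll release, rise, and go look into the bin.

Call:
jog_arm --increments '[{"offset":[0,0,1],"turn":[0,0,0],"gripper":0},{"offset":[0,0,0],"turn":[0,0,0],"gripper":0.6},{"offset":[0,0,0],"turn":[0,0,0],"gripper":0.6},{"offset":[0,0,0],"turn":[0,0,0],"gripper":0.6},{"offset":[0,0,20],"turn":[0,0,0],"gripper":0.6},{"offset":[0,0,50],"turn":[0,0,0],"gripper":0.6},{"offset":[0,0,50],"turn":[0,0,0],"gripper":0.6},{"offset":[0,0,60],"turn":[0,0,0],"gripper":0.6}]'

```text
clock: 44.88
ee_pos: [483.7, 357.4, 305.1]
eef_rot: [0.08, 0.997, -0.0, -0.001]
ft_force: [1.0, 0.8, 0.6]
finger_gap: 51.7
finger_force: 0.0
```

Call:
jog_arm --increments '[{"offset":[0,0,10],"turn":[0,0,0],"gripper":0.6},{"offset":[0,0,0],"turn":[0,0,0],"gripper":0.6},{"offset":[-9,0,0],"turn":[0,0,0],"gripper":0.6},{"offset":[0,0,0],"turn":[0,0,0],"gripper":0.6}]'

```text
clock: 45.38
ee_pos: [474.0, 357.4, 312.6]
eef_rot: [0.08, 0.997, -0.001, -0.001]
ft_force: [-0.1, 0.5, 0.4]
finger_gap: 51.5
finger_force: 0.0
```

Run:
```python
from h import *
import pickle
s=ctrl.observe();print(s['ee_pos'],s['clock'])
f=grab('wrist','wP');pickle.dump(f,open('wP.pkl','wb'));g0=pickle.load(open('w8.pkl','rb'))
# template-match the handle+foot patch of the earlier view
t=g0['pixels'][140:222,300:340];r=cv2.matchTemplate(f['pixels'],t,cv2.TM_CCOEFF_NORMED);_,v,_,l=cv2.minMaxLoc(r);print(v,l)
# foot mask: warm light pixels
def foot(F):
    p=F['pixels'].astype(int);m=((p[:,:,2]-p[:,:,0]>12)&(p[:,:,2]>90)).astype(np.uint8)[80:260,260:400]
    k,lb,st,c=cv2.connectedComponentsWithStats(m);i=1+np.argmax(st[1:,4]);return st[i]+[260,80,0,0,0]
print(foot(g0),foot(f))
# expected foot near-top edge for the placed pose
for F in(f,):
    print(w2px(F,[(484-35+4,358+5.5+0,40),(484,358,97)]))
```

```text
[473.95105729 357.35579137 312.6099308 ] 45.375
0.92445307970047 (297, 140)
[310 145  24  68 649] [307 144  25  68 672]
[[319.48059167 150.28013509]
 [319.25167848 196.03503408]]
```

Call:
jog_arm --increments '[{"offset":[10,-40,2],"turn":[0,0,0],"gripper":0.6},{"offset":[12,-55,2],"turn":[0,0,0],"gripper":0.6},{"offset":[13,-55,2],"turn":[0,0,0],"gripper":0.6},{"offset":[13,-55,2],"turn":[0,0,0],"gripper":0.6},{"offset":[13,-55,2],"turn":[0,0,0],"gripper":0.6},{"offset":[13,-55,2],"turn":[0,0,0],"gripper":0.6},{"offset":[13,-55,2],"turn":[0,0,0],"gripper":0.6},{"offset":[13,-55,2],"turn":[0,0,0],"gripper":0.6}]'

```text
clock: 46.42
ee_pos: [575.0, -69.2, 329.7]
eef_rot: [0.08, 0.997, 0.0, -0.0]
ft_force: [1.5, 0.9, 0.3]
finger_gap: 51.4
finger_force: 0.0
```

Call:
jog_arm --increments '[{"offset":[13,-55,2],"turn":[0,0,0],"gripper":0.6},{"offset":[13,-50,0],"turn":[0,0,0],"gripper":0.6},{"offset":[0,0,0],"turn":[0,0,0],"gripper":0.6},{"offset":[0,0,0],"turn":[0,0,0],"gripper":0.6}]'

```text
clock: 46.92
ee_pos: [600.8, -172.3, 331.5]
eef_rot: [0.08, 0.997, 0.0, -0.001]
ft_force: [-0.3, -0.3, -0.3]
finger_gap: 51.1
finger_force: 0.0
```

```bash
cat > binlook.py <<'E'
from chips import *
s=ctrl.observe();print(s['ee_pos'],s['clock'])
f=grab('wrist','wB');p=f['pixels'].astype(int);g=p.max(2)
def mask(bc,z):
    q=w2px(f,[(*(O+R@np.array(b)),z) for b in bc]);m=np.zeros(g.shape,np.uint8);cv2.fillPoly(m,[q.astype(int)],1);return m,q
m,q=mask([(-109,-103),(109,-103),(109,-209),(-109,-209)],4);print(q.round(0).tolist())
for n,t,z in(('bin',(g>75)&(m>0),12),('board',(p[:,:,2]-p[:,:,0]>18)&(mask([(-109,-99),(109,-99),(109,100),(-109,100)],50)[0]>0),58)):
    k,l,st,c=cv2.connectedComponentsWithStats(t.astype(np.uint8))
    for i in range(1,k):
        if st[i,4]>25: w=px2w(f,[c[i]],z)[0,:2];print(n,c[i].round(0),st[i,2:],p[l==i].mean(0).round(0),((w-O)@R).round(0))
E
python3 binlook.py
```

```text
[ 600.79837956 -172.25645598  331.51156265] 46.925
[[352.0, 14.0], [354.0, 206.0], [269.0, 210.0], [253.0, 18.0]]
bin [317.  63.] [  87  110 4530] [85. 91. 95.] [ -59. -143.]
bin [312. 127.] [ 22  23 345] [131. 148. 156.] [   9. -151.]
bin [313. 161.] [ 24  21 413] [136. 154. 163.] [  48. -151.]
bin [338. 176.] [ 17  47 702] [128. 145. 154.] [  67. -123.]
bin [316. 185.] [ 20  21 302] [130. 147. 156.] [  78. -149.]
```

```bash
sed -i 's/g>75/g>118/; s/g=p.max(2)/g=p.max(2);print(p[150,380],p[100,400])/' binlook.py; python3 binlook.py
python3 - <<'E'
import cv2,numpy as np
g=cv2.imread('pics/wB.png')
# board-side clutter: local contrast blobs on board right of the bin
b=cv2.cvtColor(g,cv2.COLOR_BGR2HSV)[:260,360:560]
for y in range(4,260,16): print(' '.join('%3d'%v for v in b[y,::10,1]))
E
```

```text
[ 600.76561354 -171.65800668  331.91668239] 46.975
[202 209 215] [202 209 215]
[[351.0, 14.0], [354.0, 206.0], [269.0, 209.0], [253.0, 18.0]]
bin [334.  54.] [ 15  27 385] [140. 159. 168.] [ -68. -123.]
bin [336. 103.] [ 16  20 307] [188. 204. 207.] [ -16. -123.]
bin [311. 127.] [ 20  21 292] [140. 159. 168.] [  10. -151.]
bin [313. 161.] [ 23  18 334] [149. 169. 178.] [  49. -151.]
bin [337. 164.] [ 16  18 241] [145. 164. 173.] [  54. -122.]
bin [315. 185.] [ 19  19 253] [140. 158. 168.] [  78. -149.]
bin [337. 187.] [ 14  22 288] [142. 161. 171.] [  82. -124.]
 18  18  19  20  19  16  19  19  21  19  19  21  20  20  22  22  22  20  20  20
 15  15  15  16  16  15  17  17  22  21  21  19  19  21  20  22  22  22  20  17
 16  15  15  18  17  16  17  17  19  23  21  19  19  20  20  20  20  20  23  18
 17  17  16  16  16  16  16  17  20  21  21  21  19  19  20  20  20  22  17  17
 17  16  15  15  16  17  17  21  21  20  20  20  22  21  19  21  19  21  18  18
 19  15  16  15  16  17  15  19  20  20  22  20  21  19  21  21  21  21  16  16
 18  14  16  16  15  17  16  22  22  18  20  21  21  19  21  21  21  17  17  18
 20  17  17  18  16  17  16  20  19  21  19  21  19  21  21  19  21  20  17  19
 21  16  15  17  16  17  18  20  20  21  21  19  19  23  21  23  17  18  18  16
 21  15  15  16  16  16  20  20  20  22  20  21  21  21  23  23  17  17  16  17
 21  16  16  17  16  16  20  22  21  21  21  21  23  21  21  19  17  17  16  18
 21  17  17  17  16  17  20  20  20  21  21  21  21  19  19  17  17  16  18  17
 21  16  17  17  17  17  20  20  20  22  23  21  21  21  20  17  17  16  16  17
 21  21  22  22  20  20  20  22  20  20  21  23  23  23  17  16  17  18  20  22
 29  21  21  21  21  21  22  20  19  16  19  20  20  16  15  16  16  16  25  27
 18  18  21  19  19  16  20  19  19  19  20  17  18  16  17  17  16   0  21  19
```

All seven offcuts are in the bin, the board is clear, the scraper stands on its pad and the gripper touches nothing.

```bash
python3 -c "
from cell import workorder;print(workorder.finish_job())"
```

```text
the job is handed in; nothing more can be done
None
```

I handed the job in at about 47 s: the carrier is home in its case, all seven offcuts are in the catch bin, and the scraper stands upright on its pad (the judge gave no verdict).

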